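# Fit the red bayonet anvil in the die set

## Task

Take the yellow dust cap off the die set's holder and stand it upright, well inside the blue dish. Then fit the red anvil into the holder: set it in at the white entry marks, push it down against the spring, turn it clockwise to the green marks and let it rise so that it locks in its notches, and leave it there. Leave the other anvils standing in the rack and don't disturb the other things on the bench.

Things in the scene. Friction and masses are not known exactly. Their poses are not given: they have to be found in the camera images.
- anvil_red: Bayonet anvil to fit, 64 mm tall, 0.16 kg: red head 48 (x) x 26 (y) mm at heights 32-64 mm, on a round steel foot 30 mm thick (3 mm chamfer). Two lugs on the foot, along +x and -x like the head's length: out to 23 mm from the axis, 7 mm wide, heights 8-14 mm. A half turn looks the same. Stands stably on its foot. Origin: centre of the foot's underside, z up.
- anvil_blue: Same anvil with a blue head; belongs in the rack, leave it there.
- anvil_green: Same anvil with a green head; belongs in the rack, leave it there.
- anvil_black: Same anvil with a black head; belongs in the rack, leave it there.
- rack: Fixed wooden rack 60 (x) x 160 (y) mm; pockets at y -51, -17, 17, 51 mm, floor 4 mm up, low walls to 20 mm, end cheeks to 68 mm. The anvils stand in it, head lengths along x, colours in any order. Only 8 mm is free between heads or to the cheeks, so an anvil can be taken there only by the short ends of its head. Origin: centre of underside.
- die_set: Fixed lower half of a die set: plate 150 (x) x 120 (y) x 6 mm with a round bayonet holder in its middle (collar 58 mm across, top 38 mm above the table, bore 34 mm). Origin: underside, on the holder's axis, z up. x is the line of the anvil's lugs (head's length) when LOCKED, at the green marks; locked, the anvil's underside is 20 mm up and can rock 0.1 rad.
- entry_mark (a point): White mark on the plate, 22 x 6 mm, its middle 52 mm from the holder's axis (another opposite). The two open entry slots, 10 mm wide, lie on this line: +0.96 rad (55 degrees, anticlockwise from above) from the die set's x. An anvil set in there, lugs in the slots, rests on the sprung plunger with its underside 26 mm above the table.
- lock_mark (a point): Green mark on the plate, 22 x 6 mm, its middle 52 mm from the holder's axis along the die set's x (another opposite). From entry, pushed down, the anvil turns 55 degrees clockwise seen from above and meets a stop here; let go, the spring lifts its lugs 4 mm into notches in the collar.
- pillar_top (a point): Top of one of two guide pillars, 14 mm thick, 90 mm above the table, 39 mm from the holder's axis, at +40 degrees from the die set's x (the other opposite). At the holder they block fingers that hold the anvil by the ends of its head; held across its 26 mm width there is room, so set it down on the way and change the grip.
- holder_mouth (a point): Point on the holder's axis at the top face of its collar, 38 mm above the table.
- plunger (a joint): How far the sprung plunger in the holder is pushed down, m: 0 free or with an anvil just resting on it, 0.006 anvil locked, 0.016 hard stop. It must pass 0.010 for the lugs to go under the collar's roof (0.012 to 0.014 is good). Spring: 3 N at 0, 8 N at 0.010, 11 N at the stop.
- dust_cap: Yellow plastic dust cap lying loosely on the holder: disc 50 mm diameter, 6 mm thick, with a short black spigot (27 mm diameter, 6 mm long) below that sits in the bore, and a round knob above, 20 mm diameter, 34 mm tall. Origin: centre of the spigot's underside; z up; the disc is at 6 to 12 mm, the knob at 12 to 46 mm. 0.05 kg. Off the holder it stands on its spigot.
- dish: Fixed blue open dish for the cap, 110 by 110 mm, walls 15 mm high and 4 mm thick, floor 4 mm thick. Origin: centre of the underside.
- mat: Fixed cork mat, 100 by 100 mm, 4 mm thick, kept clear: a place to set an anvil down while changing the grip. Origin: centre of the underside.
- weight_a: Bystander: round iron pattern weight with a blue face, 60 mm diameter, 20 mm high. Origin: centre of the underside.
- weight_b: Bystander: round iron pattern weight with a green face, 60 mm diameter, 20 mm high. Origin: centre of the underside.
- cone_red: Bystander: cone of red thread, 60 mm diameter, 105 mm tall. Origin: centre of the underside.
- cone_grey: Bystander: cone of grey thread, 60 mm diameter, 105 mm tall. Origin: centre of the underside.
- lamp: Bystander: cordless hand lamp lying along its x, from -120 to +96 mm, 62 mm wide, 60 mm high. Origin: on the table under the handle.
- mallet: Bystander: hammer lying on the table, 240 mm long. Origin: underside.
- mug: Bystander: white mug, 76 mm diameter, 90 mm tall. Origin: centre of the underside.
Not all that is in view belongs to the job. Leave any purple look-alike of the anvil_green alone.

How it is judged:
On the way, in this order (a step that is already met when the one before it is completed fails the run):
1. the dust cap is off the holder (horizontal distance between dust_cap and holder_mouth above 0.06 m), for 0.1 s.
2. the red anvil is in the holder and pushed down against the spring (value of joint plunger above 0.0095 m and horizontal distance between anvil_red and holder_mouth below 0.004 m), for 0.05 s.
At the end, for the whole second after the job is handed in: Red anvil locked and still: within 4 mm of the axis, underside 17.5-22.5 mm above the die set's, head within 0.2 rad of the green marks, tilt < 0.12 rad, plunger at 3-8.5 mm. Cap still, upright in the dish (0.15 rad, 40 mm). Other anvils in the rack, moved < 15 mm, tilt < 0.15 rad (horizontal distance between anvil_red and holder_mouth below 0.004 m and z of anvil_red in the frame of die_set between 0.0175 and 0.0225 m and angle between the x axis of anvil_red and the x axis of die_set, either way round below 0.2 rad and angle between anvil_red's own z axis and vertical below 0.12 rad and value of joint plunger between 0.003 and 0.0085 m and linear speed of each of anvil_red, dust_cap below 0.02 m/s and x of dust_cap in the frame of dish between -0.04 and 0.04 m and y of dust_cap in the frame of dish between -0.04 and 0.04 m and z of dust_cap in the frame of dish below 0.012 m and angle between each of dust_cap, anvil_blue, anvil_green, anvil_black's own z axis and vertical below 0.15 rad and distance of each of anvil_blue, anvil_green, anvil_black from where it was at the start of the episode below 0.015 m); the robot touches nothing.
It fails at once if a bystander on the bench is moved by more than 30 mm (distance of any of weight_a, weight_b, cone_red, cone_grey, lamp, mallet, mug from where it was at the start of the episode above 0.03 m).
It fails at once if another anvil is pulled out or moved by more than 30 mm (distance of any of anvil_blue, anvil_green, anvil_black from where it was at the start of the episode above 0.03 m).
It also fails if it takes over 72 s, if anything falls off the work surface, if the arm or the gripper's body presses on something with over 40 N, if the wrist force passes 120 N, or if a joint passes its speed limit or range.

## Robot

A 6-joint arm with a two-finger parallel gripper is mounted at the origin on the work surface. World frame = base frame: x ahead of the robot, y to its left, z up, the work surface at z = 0. Lengths are in m, angles in rad, forces in N, time in s.
With the tool pointing down it reaches from about 0.25 to 0.775 m from the base axis. Payload 4 kg.
Tool frame: the origin (TCP) lies midway between the tips of the shut fingers; the grasp point (between the pads) lies 19 mm behind it (ctrl.tcp_to_grasp is the distance from the TCP to the grasp point, in m); z points along the fingers, y is the direction in which the jaws open and shut (so a half turn about z gives the same grasp; the last joint's range is limited). The gripper opens to 94 mm and grips with 3 to 60 N. Pads are 16 mm wide; open, the fingers measure 119 mm over their backs; the gripper's body (75 mm by 177 mm) begins 78 mm behind the grasp point.
Start: joints at [-1.378, 0.087, 1.371, -0, 1.684, -0.103], TCP at [0.16, -0.526, 0.206] pointing down, gripper open.
Joint ranges: [-3.1, 3.1], [-0.76, 2.03], [0.27, 2.55], [-1.08, 4.22], [0.17, 2.65], [-2.57, 2.57]. Speed limits (rad/s): [2.79, 2.79, 3.14, 3.14, 3.14, 3.14].

## Interface

Orientations are given as a unit quaternion [w, x, y, z].
In Python, from station import ctrl gives the robot as it stands. The module is installed in compiled form; this text tells all that it offers.
- The arm moves only by the tool servo_tool, never from a script. Its argument "commands" is a list of rows, each a list of 7 numbers: the shift along the tool's x, y, z in mm, then the turn, a rotation vector about the tool's x, y, z in units of 6 degrees (1.0 is 6 degrees), then the gripper's target within -1 to 1 (shut at 1, half-way at 0, fully open at -1). A call has 1 to 20 rows; each row is the pose to reach, as a shift and turn from the pose commanded when the call began, along the tool's axes at that moment; what a row does not reach only later rows make up. A row lasts 1/8 s, in which the tool goes at most 62.5 mm and 10.7 degrees, less where a joint would pass 70% of its speed; a pose out of reach is approached as far as the arm can. A call with a gripper value outside its range is refused whole. The fingers move at their own pace and stop on an object; "force" is the grip in N (left out, the last holds). Time passes only in rows, so rows that repeat a pose let the fingers close. It gives the time, the measured TCP pose, the force and the opening at its end, in the units of the state.
- ctrl.read_state(): the state, without advancing time (a new reading comes with each control period).
- ctrl.read_camera(name): name is "side" or "top" or "wrist"; returns the picture (400x640x3 uint8, red, green, blue); there is no depth.
- ctrl.camera_model(name): a dict with "K" (3x3 intrinsics, pixels), "extrinsics" (4x4, takes a point from camera to world coordinates). Camera axes: x right, y up, looking along -z (the intrinsics and any distortion apply to the point x, -y, -z); pixel columns grow to the right and rows downward; lengths in m; the calibration is good to about 2 mm. A picture is of the moment at which its call begins: read the wrist's pose just before it. camera_model takes no time and is no camera call; for the wrist camera it gives the pose at the moment of the call.
- ctrl.close_job(): hands the job in, once; it reports no verdict.
The state is a dict: "time": time; "joint_positions": joint angles; "qvel": joint speeds; "effort": joint torques, N m; "ee_pos": TCP position; "eef_rot": TCP orientation; "contact_force": force on the tool from outside, world axes, zero at the start; "torque": the same for the moment, N m; "finger_gap": finger opening in m.
Only numpy, scipy, OpenCV 4.12 (cv2) and the standard library are available. Lean on these libraries where they do the work, as an engineer would, in place of code of your own. Each camera call takes 0.05 s, during which the arm holds its last target.

## Working session

There is one attempt and no reset: what is moved stays moved. The work goes in short steps, Python scripts to look and compute and a tool call to move; the robot and the scene stay as the last step left them, time stands still between calls to the robot, and variables do not carry over. Pictures are saved under pics/ and viewed, and the job is handed in when it is done.

Besides the shell and the picture viewer there is one more tool, called after "Call:" as name([rows], argument=value, ...), one row to a line, values as JSON. servo_tool: Moves the arm, as the interface text tells. Its arguments: {"type":"object","properties":{"commands":{"type":"array"},"force":{"type":"number"}},"required":["commands"]}

```bash
mkdir -p pics; ls; python3 - <<'E'
from station import ctrl
import cv2, numpy as np
np.set_printoptions(precision=4,suppress=True)
for n in ["top","side","wrist"]:
    m=ctrl.camera_model(n); print(n,{k:np.array(v) if not isinstance(v,str) else v for k,v in m.items()})
    im=ctrl.read_camera(n); cv2.imwrite(f"pics/{n}0.png",im[...,::-1])
print(ctrl.read_state(), ctrl.tcp_to_grasp)
E
```

```text
pics
top {'K': array([[459.2616,   0.    , 316.1459],
       [  0.    , 459.2616, 198.5313],
       [  0.    ,   0.    ,   1.    ]]), 'extrinsics': array([[ 0.0192,  0.9852, -0.1704,  0.2592],
       [-0.9997,  0.0217,  0.0123,  0.0516],
       [ 0.0158,  0.1701,  0.9853,  1.525 ],
       [ 0.    ,  0.    ,  0.    ,  1.    ]])}
side {'K': array([[383.0439,   0.    , 321.4426],
       [  0.    , 383.0439, 199.4292],
       [  0.    ,   0.    ,   1.    ]]), 'extrinsics': array([[ 0.9043,  0.3073, -0.2963,  0.1557],
       [-0.4269,  0.6389, -0.64  , -0.7039],
       [-0.0074,  0.7052,  0.709 ,  0.9029],
       [ 0.    ,  0.    ,  0.    ,  1.    ]])}
wrist {'K': array([[311.2552,   0.    , 320.405 ],
       [  0.    , 311.2552, 204.8947],
       [  0.    ,   0.    ,   1.    ]]), 'extrinsics': array([[ 0.2909,  0.9266,  0.2384,  0.2291],
       [-0.9568,  0.2822,  0.0704, -0.5069],
       [-0.002 , -0.2486,  0.9686,  0.3824],
       [ 0.    ,  0.    ,  0.    ,  1.    ]])}
{'time': 0.15, 'joint_positions': array([-1.3781,  0.0878,  1.3719, -0.    ,  1.6836, -0.1031]), 'qvel': array([ 0.0015, -0.0028, -0.0071, -0.0008, -0.0027, -0.0009]), 'effort': array([  0.0008, -34.0643, -30.2793,   0.0716,   0.0305,  -0.0001]), 'ee_pos': array([ 0.1602, -0.5257,  0.2046]), 'eef_rot': array([-0.0008,  0.9891,  0.1474, -0.    ]), 'contact_force': array([ 0.5397, -0.1517,  0.9405]), 'torque': array([-0.0417, -0.0101, -0.051 ]), 'finger_gap': 0.09429275665313394} 0.0188
```

View pics/top0.png

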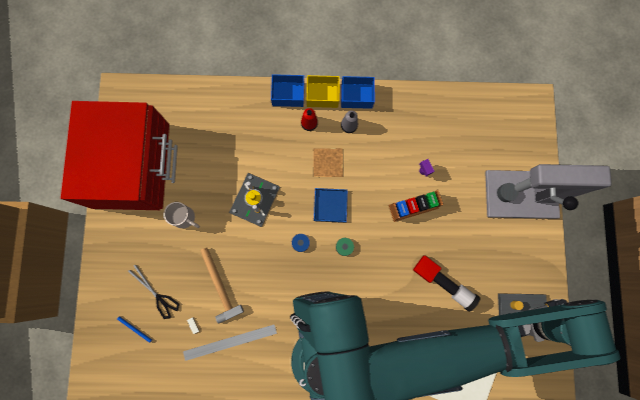

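View pics/side0.png

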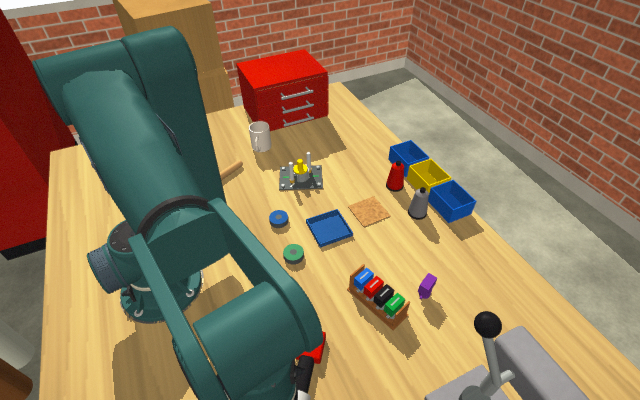

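View pics/wrist0.png

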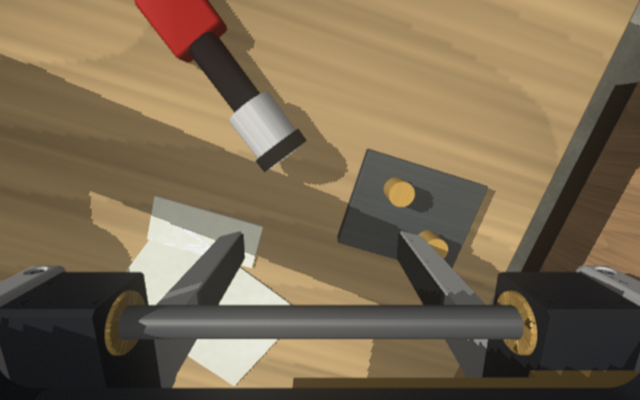

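```bash
cat > h.py <<'E'
import cv2, numpy as np
np.set_printoptions(precision=4,suppress=True)
def ray(m,u,v):
    K=np.array(m["K"]);E=np.array(m["extrinsics"])
    d=np.array([(u-K[0,2])/K[0,0],-(v-K[1,2])/K[1,1],-1.0])
    return E[:3,3],E[:3,:3]@d
def onz(m,u,v,z):
    o,d=ray(m,u,v); return o+d*(z-o[2])/d[2]
def proj(m,p):
    K=np.array(m["K"]);E=np.array(m["extrinsics"])
    c=E[:3,:3].T@(np.array(p)-E[:3,3]); return K[0,0]*c[0]/-c[2]+K[0,2], K[1,1]*c[1]/c[2]+K[1,2]
def crop(im,u0,v0,u1,v1,s,name):
    cv2.imwrite(name,cv2.resize(im[v0:v1,u0:u1],None,fx=s,fy=s,interpolation=cv2.INTER_CUBIC))
def blobs(im,fn,minA=4,roi=None):
    hsv=cv2.cvtColor(im,cv2.COLOR_BGR2HSV).astype(int)
    M=fn(hsv[...,0],hsv[...,1],hsv[...,2]).astype(np.uint8)
    if roi: 
        Z=np.zeros_like(M);u0,v0,u1,v1=roi;Z[v0:v1,u0:u1]=1;M*=Z
    n,l,s,c=cv2.connectedComponentsWithStats(M)
    out=[(int(s[i,4]),c[i],cv2.minAreaRect(np.argwhere(l==i)[:,::-1].astype(np.float32)),l==i) for i in range(1,n) if s[i,4]>=minA]
    return sorted(out,key=lambda t:-t[0])
E
python3 - <<'E'
from h import *
im=cv2.imread("pics/top0.png")
a=cv2.resize(im[165:235,225:295],None,fx=5,fy=5,interpolation=cv2.INTER_CUBIC)
b=cv2.resize(im[150:220,380:450],None,fx=5,fy=5,interpolation=cv2.INTER_CUBIC)
cv2.imwrite("pics/c1.png",np.hstack([a,b]))
E
```

```text
(no output)
```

View pics/c1.png

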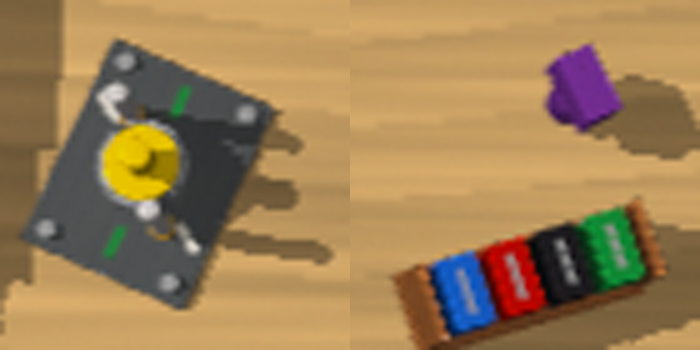

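```bash
python3 - <<'E'
from h import *
from station import ctrl
im=cv2.imread("pics/top0.png"); m=ctrl.camera_model("top")
g=blobs(im,lambda h,s,v:(h>45)&(h<85)&(s>90)&(v>40),3,(230,175,285,230))
for b in g[:4]: print("green",b[0],b[1],onz(m,*b[1],0.007))
P=[onz(m,*b[1],0.007) for b in g[:2]]
c=(P[0]+P[1])/2; d=P[0]-P[1]; print("axis",c,"ang x",np.degrees(np.arctan2(d[1],d[0])),np.linalg.norm(d))
for z,nm,f,roi in [(0.064+.004,"redhead",lambda h,s,v:((h<8)|(h>172))&(s>120)&(v>60),(390,185,445,225)),
 (0.068,"blue",lambda h,s,v:(h>100)&(h<130)&(s>110)&(v>60),(390,185,445,225)),
 (0.068,"green",lambda h,s,v:(h>45)&(h<85)&(s>90)&(v>40),(390,185,445,225)),
 (0.015,"dish",lambda h,s,v:(h>95)&(h<125)&(s>110),(305,180,360,230)),
 (0.004,"mat",lambda h,s,v:(s>90)&(v<210)&(h<18),(300,140,355,185)),
 (0.05,"cap",lambda h,s,v:(h>22)&(h<34)&(s>170)&(v>90),(230,175,285,230)),
 (0.02,"wa",lambda h,s,v:(h>95)&(h<125)&(s>110),(285,230,320,255)),]:
    b=blobs(im,f,8,roi)
    for t in b[:2]: print(nm,t[0],t[1],t[2],onz(m,*t[1],z))
E
```

```text
green 17 [260.5294 185.1176] [0.5634 0.2207 0.007 ]
green 16 [247.5 213. ] [0.4678 0.2602 0.007 ]
axis [0.5156 0.2404 0.007 ] ang x -22.46214871739453 0.10341420381725872
redhead 140 [412.     205.4714] ((411.8000183105469, 205.40000915527344), (15.17893123626709, 10.75174331665039), 71.56504821777344) [ 0.4952 -0.2758  0.068 ]
blue 131 [402.0916 208.4733] ((402.1500244140625, 208.4500274658203), (14.862703323364258, 9.486832618713379), 71.56504821777344) [ 0.4848 -0.2437  0.068 ]
green 138 [431.6667 199.5   ] ((431.5548095703125, 199.47946166992188), (15.332389831542969, 10.299620628356934), 69.44395446777344) [ 0.5162 -0.3399  0.068 ]
dish 1043 [330.2081 204.8907] ((330.3190002441406, 204.8009033203125), (32.391868591308594, 32.29673767089844), 2.726311206817627) [ 0.4998 -0.0145  0.015 ]
mat 881 [327.2123 162.0386] ((327.0, 161.5), (34.0, 29.0), -0.0) [ 0.6493 -0.0027  0.004 ]
cap 178 [252.8427 197.1685] ((253.0, 197.0), (14.0, 14.0), 90.0) [0.5142 0.2393 0.05  ]
wa 215 [300.186  242.3163] ((300.0, 242.5), (17.0, 16.0), 90.0) [0.373  0.0822 0.02  ]
```

```bash
cat >> h.py <<'E'
from scipy.spatial.transform import Rotation as R
def rot(q): return R.from_quat([q[1],q[2],q[3],q[0]])
def phi(s):
    y=rot(s["eef_rot"]).as_matrix()[:,1]; return np.degrees(np.arctan2(y[1],y[0]))
def show(s):
    print("t %.2f"%s["time"],"tcp",s["ee_pos"],"phi %.2f"%phi(s),"z",rot(s["eef_rot"]).as_matrix()[:,2],"F",s["contact_force"],"T",s["torque"],"gap %.4f"%s["finger_gap"],"j",np.degrees(s["joint_positions"]))
def delta(s,p,f=None):
    """tool shift mm and turn units to reach TCP p, jaw angle f deg, tool down"""
    Rm=rot(s["eef_rot"]).as_matrix(); d=Rm.T@(np.array(p)-s["ee_pos"])*1000
    f=phi(s) if f is None else f
    a=np.radians(f); y=np.array([np.cos(a),np.sin(a),0]); z=np.array([0,0,-1.]); x=np.cross(y,z)
    rv=R.from_matrix(Rm.T@np.stack([x,y,z],1)).as_rotvec(degrees=True)/6
    print("shift mm",d,"turn u",rv,"rows>=",np.linalg.norm(d)/62.5,np.linalg.norm(rv)*6/10.7)
E
python3 - <<'E'
from h import *
from station import ctrl
s=ctrl.read_state(); show(s); delta(s,[0.41,-0.30,0.21],-73)
E
```

```text
t 0.15 tcp [ 0.1602 -0.5257  0.2046] phi -73.05 z [-0.0003  0.0017 -1.    ] F [ 0.5397 -0.1517  0.9405] T [-0.0417 -0.0101 -0.051 ] gap 0.0943 j [-78.9591   5.0297  78.6036  -0.0009  96.4639  -5.9077]
shift mm [ 304.7095 -143.095    -5.1285] turn u [-0.0161 -0.0015 -0.0086] rows>= 5.386807586296479 0.010284539549720369
```

Call:
servo_tool([
  [100,-47,-2,0,0,0,-1],
  [200,-94,-4,0,0,0,-1],
  [305,-143,-5,0,0,0,-1],
  [305,-143,-5,0,0,0,-1],
  [305,-143,-5,0,0,0,-1],
  [305,-143,-5,0,0,0,-1],
  [305,-143,-5,0,0,0,-1],
  [305,-143,-5,0,0,0,-1],
])

```text
time: 1.15
ee_pos: [0.4097, -0.3009, 0.2102]
eef_rot: [0.0, 0.989, 0.147, -0.0]
contact_force: [-0.2, -0.1, 0.4]
finger_gap: 0.0942
```

```bash
cat > look.py <<'E'
import sys
from h import *
from station import ctrl
import pickle
n=sys.argv[1]
s=ctrl.read_state(); m=ctrl.camera_model("wrist"); im=ctrl.read_camera("wrist")[...,::-1].copy()
show(s); cv2.imwrite(f"pics/{n}.png",im); pickle.dump((m,s),open(f"pics/{n}.pkl","wb"))
E
python3 look.py w1
```

```text
t 1.15 tcp [ 0.4097 -0.3009  0.2102] phi -73.09 z [-0.0009 -0.0002 -1.    ] F [-0.2381 -0.1109  0.3895] T [-0.0253  0.0092  0.0023] gap 0.0942 j [-42.6578  -0.3531  83.5463  -0.0439  96.837   30.4244]
```

View pics/w1.png

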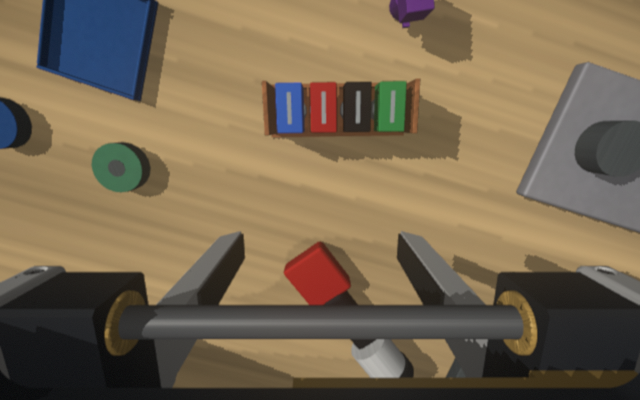

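```bash
python3 - <<'E'
from h import *
import pickle
im=cv2.imread("pics/w1.png"); m,s=pickle.load(open("pics/w1.pkl","rb"))
crop(im,250,60,440,150,4,"pics/w1c.png")
b=blobs(im,lambda h,s,v:(s<70)&(v>120),15,(260,70,425,140))
for t in b[:6]: print("line",t[0],t[1],t[2],onz(m,*t[1],0.068))
c=[onz(m,*t[1],0.068) for t in sorted(b[:4],key=lambda t:t[1][0])]
d=c[3]-c[0]; print("rack y dir",np.degrees(np.arctan2(-d[1],-d[0])),np.linalg.norm(d))
for nm,f in [("red",lambda h,s,v:((h<8)|(h>172))&(s>150)&(v>90)),("black",lambda h,s,v:(v<60))]:
  for t in blobs(im,f,100,(270,75,415,138))[:2]: print(nm,t[0],t[1],t[2]); bx=cv2.boxPoints(t[2]); print([onz(m,*p,0.068)[:2] for p in bx])
# die-like dish corners visible, weight b
E
```

```text
line 147 [392.2041 106.1429] ((392.1880187988281, 105.98699188232422), (4.537729263305664, 32.097145080566406), 2.38594388961792) [ 0.516  -0.3442  0.068 ]
line 123 [323.4878 107.122 ] ((323.5, 107.0), (30.0, 3.0), 90.0) [ 0.4956 -0.2799  0.068 ]
line 120 [288.775 107.2  ] ((288.7495422363281, 107.48959350585938), (31.0980167388916, 3.705118179321289), 87.61405944824219) [ 0.4856 -0.2473  0.068 ]
line 100 [357.83 107.69] ((357.5, 107.0), (30.0, 3.0), 90.0) [ 0.5049 -0.3124  0.068 ]
line 28 [286.5357  82.2143] ((286.84234619140625, 82.1335678100586), (2.750978946685791, 26.17250633239746), 83.41805267333984) [ 0.5072 -0.2391  0.068 ]
rack y dir 107.43502071208681 0.10156687702694232
red 1170 [323.106  107.2402] ((322.9999694824219, 106.99998474121094), (25.999996185302734, 49.99999237060547), 0.0)
[array([ 0.4689, -0.2739]), array([ 0.5139, -0.2607]), array([ 0.5212, -0.2847]), array([ 0.4764, -0.2989])]
black 1165 [356.4884 107.0489] ((356.5, 107.0), (48.0, 29.0), 90.0)
[array([ 0.522 , -0.2905]), array([ 0.5301, -0.3173]), array([ 0.4875, -0.3321]), array([ 0.4791, -0.3043])]
black 100 [375.12 111.14] ((374.7970886230469, 110.49365997314453), (3.3108835220336914, 39.04344177246094), 1.7899105548858643)
[array([ 0.4889, -0.3332]), array([ 0.5241, -0.3222]), array([ 0.5249, -0.3253]), array([ 0.4898, -0.3364])]
```

View pics/w1c.png

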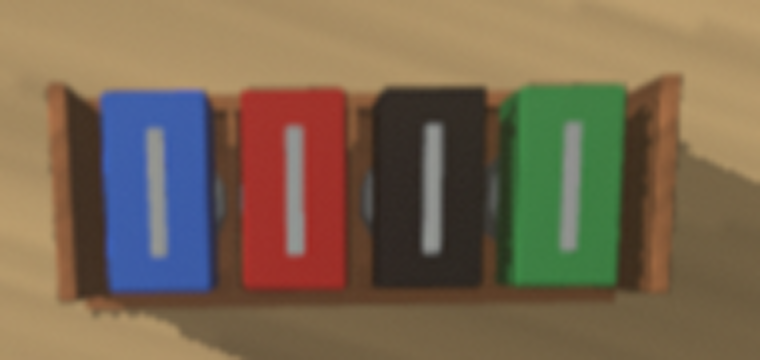

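The only red anvil head is second from left in the rack, at (323,107) in w1. The other red things are the lamp, the cone and the tool box. The crop shows a 48x26 head with a white line and anvils on both sides, which fits. Next I look at the die set.

```bash
python3 - <<'E'
from h import *
from station import ctrl
s=ctrl.read_state(); delta(s,[0.43,0.214,0.21],-73)
E
```

```text
shift mm [ 169.0382 -487.1289    0.1638] turn u [-0.0005  0.0071 -0.0225] rows>= 8.249989951111255 0.013221865925575777
```

Call:
servo_tool([
  [20,-58,0,0,0,0,-1],
  [40,-116,0,0,0,0,-1],
  [60,-174,0,0,0,0,-1],
  [80,-232,0,0,0,0,-1],
  [100,-290,0,0,0,0,-1],
  [120,-348,0,0,0,0,-1],
  [140,-406,0,0,0,0,-1],
  [160,-460,0,0,0,0,-1],
  [169,-487,0,0,0,0,-1],
  [169,-487,0,0,0,0,-1],
  [169,-487,0,0,0,0,-1],
  [169,-487,0,0,0,0,-1],
])

```text
time: 2.7
ee_pos: [0.4304, 0.2131, 0.2106]
eef_rot: [0.0, 0.989, 0.146, 0.0]
contact_force: [0.0, 0.5, 0.3]
finger_gap: 0.094
```

```bash
python3 look.py w2; python3 - <<'E'
from h import *
from station import ctrl
cv2.imwrite("pics/top2.png",ctrl.read_camera("top")[...,::-1])
E
```

```text
t 2.70 tcp [0.4304 0.2131 0.2106] phi -73.20 z [ 0.0003 -0.0004 -1.    ] F [0.0051 0.4755 0.3326] T [ 0.0333 -0.0105  0.0981] gap 0.0940 j [19.5948 -4.0091 87.0398 -0.0266 96.9628 92.7952]
```

View pics/w2.png

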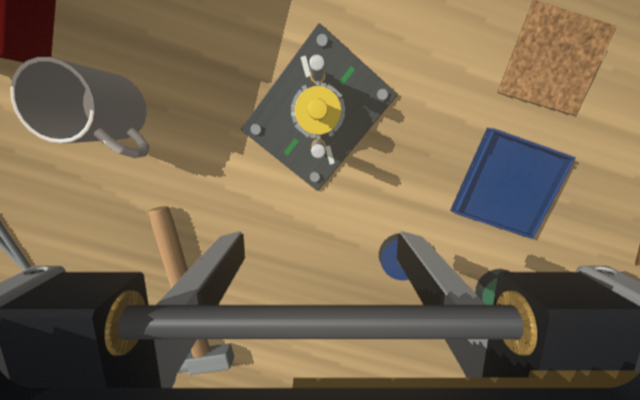

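```bash
python3 - <<'E'
from h import *
import pickle
im=cv2.imread("pics/w2.png"); m,s=pickle.load(open("pics/w2.pkl","rb"))
crop(im,235,15,405,195,4,"pics/w2c.png")
g=blobs(im,lambda h,s,v:(h>45)&(h<85)&(s>90)&(v>40),8,(235,15,405,195))
for b in g[:4]: print("green",b[0],b[1],onz(m,*b[1],0.007))
P=[onz(m,*b[1],0.007) for b in g[:2]]
c=(P[0]+P[1])/2; d=P[0]-P[1]; a=np.degrees(np.arctan2(d[1],d[0])); print("axis",c,"ang",a,np.linalg.norm(d))
for b in blobs(im,lambda h,s,v:(s<40)&(v>170),8,(235,15,405,195))[:6]: print("white",b[0],b[1],b[2])
for k in range(2):
    for sgn in (1,-1):
        for (r,z,o,n) in [(39,.09,40,"pillar"),(52,.007,55,"entry"),(52,.007,0,"lock")]:
            if k==0:
                t=np.radians(a+o); p=c[:2]+sgn*r/1000*np.array([np.cos(t),np.sin(t)]); print(n,sgn,proj(m,[*p,z]))
for b in blobs(im,lambda h,s,v:(h>22)&(h<34)&(s>170)&(v>90),50,(235,15,405,195))[:2]: print("cap",b[0],b[1],b[2],onz(m,*b[1],0.044),onz(m,*b[1],0.078))
print("axis proj collar",proj(m,[c[0],c[1],0.038]),"knob top",proj(m,[c[0],c[1],0.078]))
for b in blobs(im,lambda h,s,v:(h>95)&(h<125)&(s>110),500,(440,110,600,250))[:1]:
    bx=cv2.boxPoints(b[2]); print("dish",onz(m,*b[2][0],0.015),[onz(m,*p,.015)[:2] for p in bx])
# mat
for b in blobs(im,lambda h,s,v:(h<16)&(s>90)&(v>60)&(v<190),500,(480,0,640,125))[:1]:
    bx=cv2.boxPoints(b[2]); print("mat",b[2],onz(m,*b[2][0],0.004),[onz(m,*p,.004)[:2] for p in bx])
E
```

```text
green 97 [346.4845  75.0619] [0.5609 0.2193 0.007 ]
green 84 [290.8095 146.25  ] [0.4652 0.259  0.007 ]
axis [0.513  0.2391 0.007 ] ang -22.51642727926309 0.10353319047541591
white 154 [315.9026  61.7273] ((316.0, 62.0), (14.0, 12.0), 90.0)
white 133 [317.188  150.1504] ((317.0, 150.0), (12.0, 12.0), 90.0)
white 103 [305.2427  65.767 ] ((305.2961730957031, 65.91923522949219), (20.347742080688477, 4.999229907989502), 74.74488067626953)
white 29 [330.6207 159.9655] ((330.75, 159.75), (6.957010269165039, 4.110960960388184), 71.56504821777344)
white 10 [293.  113.5] ((293.0, 113.5), (3.0, 2.0), 90.0)
pillar 1 (np.float64(316.5489267512859), np.float64(61.797627126226814))
entry 1 (np.float64(305.3874482793891), np.float64(65.63125967477058))
lock 1 (np.float64(346.61708511741375), np.float64(74.89237353718843))
pillar -1 (np.float64(317.8420734849325), np.float64(150.8835746967571))
entry -1 (np.float64(329.56927897036246), np.float64(154.5894079243222))
lock -1 (np.float64(290.69067161366), np.float64(146.40196884432808))
cap 932 [315.8734 111.7521] ((316.14703369140625, 109.41177368164062), (40.95359420776367, 44.3782844543457), 25.34617805480957) [0.511  0.2405 0.044 ] [0.5098 0.2396 0.078 ]
axis proj collar (np.float64(317.67639134861344), np.float64(110.4271175868813)) knob top (np.float64(317.33718514904746), np.float64(108.52504187689031))
dish [ 0.4999 -0.0124  0.015 ] [array([0.4473, 0.0453]), array([0.5534, 0.0514]), array([ 0.5502, -0.0677]), array([ 0.4409, -0.0827])]
mat ((556.2330932617188, 58.89686584472656), (85.7962417602539, 103.01060485839844), 21.124719619750977) [ 0.6466 -0.0042  0.004 ] [array([0.5952, 0.0448]), array([0.6973, 0.048 ]), array([ 0.6955, -0.051 ]), array([ 0.5908, -0.0615])]
```

View pics/w2c.png

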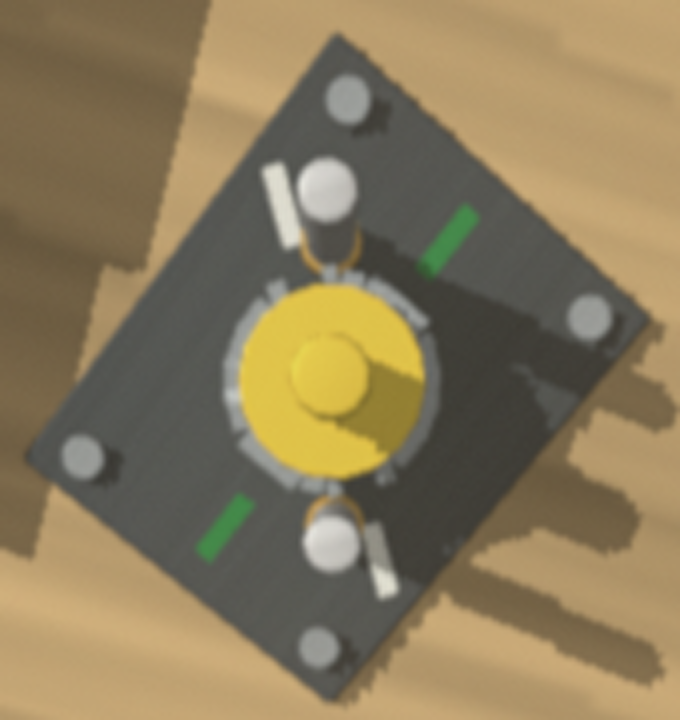

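```bash
python3 - <<'E'
from h import *
from station import ctrl
s=ctrl.read_state(); delta(s,[0.513,0.239,0.052],-72.5)
E
```

```text
shift mm [ 86.4452  -0.537  158.6315] turn u [ 0.0025 -0.0027 -0.1124] rows>= 2.890515121633251 0.06306754743401687
```

Call:
servo_tool([
  [50,0,0,0,0,-0.1,-1],
  [86,0,20,0,0,-0.1,-0.3],
  [86,-0.5,80,0,0,-0.1,-0.3],
  [86,-0.5,130,0,0,-0.1,-0.3],
  [86,-0.5,158,0,0,-0.1,-0.3],
  [86,-0.5,158.5,0,0,-0.1,-0.3],
  [86,-0.5,158.5,0,0,-0.1,1],
  [86,-0.5,158.5,0,0,-0.1,1],
  [86,-0.5,158.5,0,0,-0.1,1],
  [86,-0.5,158.5,0,0,-0.1,1],
  [86,-0.5,158.5,0,0,-0.1,1],
], force=15)

```text
time: 4.18
ee_pos: [0.5124, 0.2404, 0.0525]
eef_rot: [-0.0, 0.988, 0.153, 0.0]
contact_force: [-0.4, -0.3, 2.1]
finger_gap: 0.0195
```

```bash
python3 - <<'E'
from h import *
from station import ctrl
s=ctrl.read_state(); show(s); delta(s,[0.5,-0.0135,0.14],-72.5)
E
```

```text
t 4.17 tcp [0.5124 0.2404 0.0525] phi -72.45 z [ 0.0008  0.0003 -1.    ] F [-0.3961 -0.3213  2.1267] T [0.0126 0.0848 0.0131] gap 0.0195 j [19.3914 11.506  88.9174 -0.0012 79.5296 91.8391]
shift mm [-88.3561 238.2965 -87.5946] turn u [-0.0001 -0.0078  0.0087] rows>= 4.301139177058344 0.006582488999569571
```

Call:
servo_tool([
  [0,0,-45,0,0,0,1],
  [0,0,-85,0,0,0,1],
  [-20,52,-88,0,0,0,1],
  [-40,108,-88,0,0,0,1],
  [-60,164,-88,0,0,0,1],
  [-80,218,-88,0,0,0,1],
  [-88,238,-80,0,0,0,1],
  [-88,238,-60,0,0,0,1],
  [-88,238,-60,0,0,0,1],
])

```text
time: 5.3
ee_pos: [0.4985, -0.0134, 0.1101]
eef_rot: [-0.001, 0.988, 0.152, -0.002]
contact_force: [0.4, -0.6, -0.9]
finger_gap: 0.0197
```

```bash
python3 look.py w3; python3 - <<'E'
from h import *
from station import ctrl
s=ctrl.read_state(); show(s); delta(s,[0.5,-0.0135,0.025],-72.5)
im=ctrl.read_camera("side")[...,::-1].copy(); crop(im,260,140,420,270,4,"pics/s3.png")
a=ctrl.read_camera("top")[...,::-1].copy(); cv2.imwrite("pics/t3.png",a)
E
```

```text
t 5.30 tcp [ 0.4985 -0.0134  0.1101] phi -72.50 z [-0.0043  0.0005 -1.    ] F [ 0.3755 -0.599  -0.8663] T [-0.0132  0.0115  0.0188] gap 0.0197 j [-8.0561  0.8907 93.7493 -0.0035 85.6067 64.4436]
t 5.35 tcp [ 0.4994 -0.0132  0.1113] phi -72.46 z [-0.002   0.0002 -1.    ] F [-0.195   0.2762 -0.6733] T [ 0.0191  0.0222 -0.035 ] gap 0.0194 j [-8.0161  0.8537 93.6468 -0.0018 85.6149 64.4463]
shift mm [ 0.6499  0.5639 86.3071] turn u [-0.008   0.0175  0.0063] rows>= 1.3809823798342857 0.011339979814530365
```

View pics/s3.png

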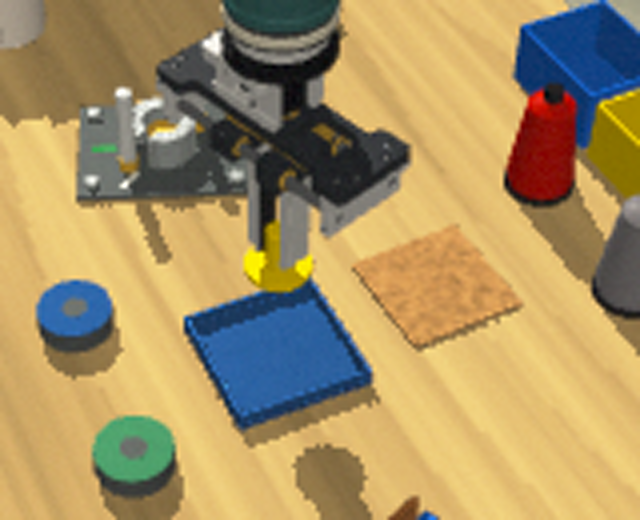

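View pics/w3.png

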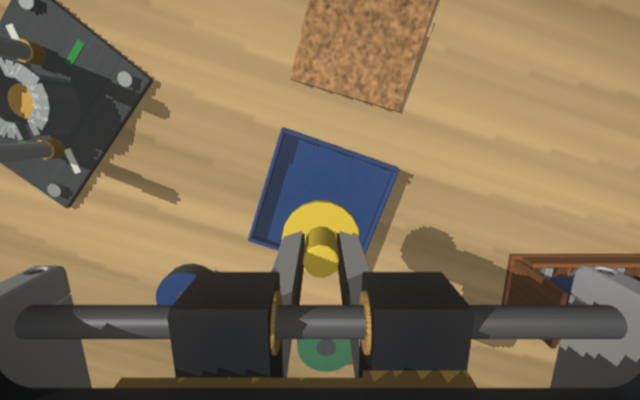

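Call:
servo_tool([
  [0.5,0.5,40,0,0,0,1],
  [0.5,0.5,70,0,0,0,1],
  [0.5,0.5,82,0,0,0,1],
  [0.5,0.5,85.5,0,0,0,1],
  [0.5,0.5,85.5,0,0,0,1],
  [0.5,0.5,85.5,0,0,0,0],
  [0.5,0.5,85.5,0,0,0,0],
  [0.5,0.5,85.5,0,0,0,0],
  [0.5,0.5,60,0,0,0,-0.3],
  [0.5,0.5,10,0,0,0,-1],
  [0,0,-40,0,0,0,-1],
  [0,0,-90,0,0,0,-1],
  [0,0,-90,0,0,0,-1],
])

```text
time: 7.08
ee_pos: [0.5027, -0.0136, 0.2077]
eef_rot: [0.002, 0.988, 0.153, 0.005]
contact_force: [0.5, -0.6, -0.2]
finger_gap: 0.0923
```

```bash
python3 look.py w4; python3 - <<'E'
from h import *
from station import ctrl
s=ctrl.read_state(); delta(s,[0.4956,-0.2799,0.16],17.4)
im=ctrl.read_camera("side")[...,::-1].copy(); crop(im,260,180,420,270,4,"pics/s4.png")
E
```

```text
t 7.08 tcp [ 0.5027 -0.0136  0.2077] phi -72.45 z [ 0.011  -0.0016 -0.9999] F [ 0.4876 -0.6147 -0.2096] T [ 0.0099 -0.0344 -0.0489] gap 0.0923 j [-8.008  -1.5517 85.0128 -0.0029 95.9046 64.4421]
shift mm [-85.9699 252.2675  44.6927] turn u [  0.0542  -0.0181 -14.9754] rows>= 4.323766044083512 8.397462646011181
```

View pics/s4.png

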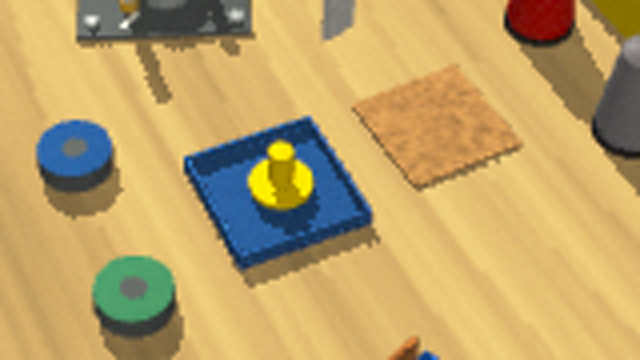

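View pics/w4.png

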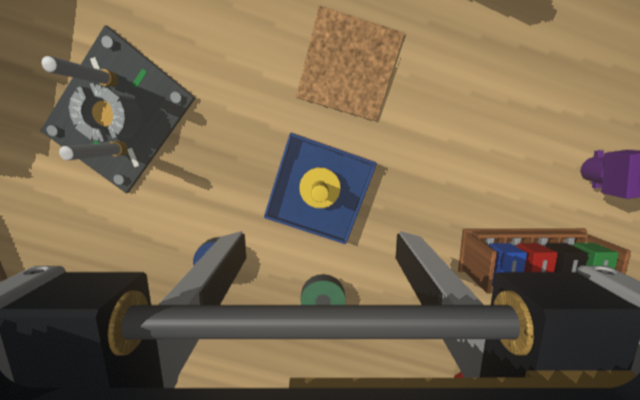

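```bash
python3 - <<'E'
from h import *
from station import ctrl
s=ctrl.read_state(); delta(s,[0.517,-0.348,0.2],17.4)
E
```

```text
shift mm [-84.8263 324.2277   2.3137] turn u [  0.0098  -0.0018 -14.9759] rows>= 5.362374489485109 8.39771890496537
```

Call:
servo_tool([
  [-10,40,0,0,0,-1.7,-1],
  [-20,80,0,0,0,-3.4,-1],
  [-30,120,0,0,0,-5.1,-1],
  [-40,160,0,0,0,-6.8,-1],
  [-50,200,0,0,0,-8.5,-1],
  [-60,240,0,0,0,-10.2,-1],
  [-70,280,2,0,0,-11.9,-1],
  [-85,324,2,0,0,-13.6,-1],
  [-85,324,2,0,0,-15,-1],
  [-85,324,2,0,0,-15,-1],
  [-85,324,2,0,0,-15,-1],
])

```text
time: 8.55
ee_pos: [0.5163, -0.347, 0.1986]
eef_rot: [-0.001, 0.592, 0.806, 0.0]
contact_force: [-0.8, 0.2, 0.4]
finger_gap: 0.0939
```

```bash
python3 look.py w5; python3 - <<'E'
from h import *
import pickle
im=cv2.imread("pics/w5.png"); m,s=pickle.load(open("pics/w5.pkl","rb"))
b=blobs(im,lambda h,s,v:((h<8)|(h>172))&(s>150)&(v>90),100,(200,0,450,240))
for t in b[:2]: print("red",t[0],t[1],t[2],onz(m,*t[1],.068))
c=b[0][1].astype(int)
b2=blobs(im,lambda h,s,v:(s<90)&(v>110),15,(c[0]-40,c[1]-25,c[0]+40,c[1]+25))
for t in b2[:3]: print("line",t[0],t[1],t[2],onz(m,*t[1],.068))
print("proj", proj(m,[.4956,-.2799,.068]))
E
```

```text
t 8.55 tcp [ 0.5163 -0.347   0.1986] phi 17.46 z [-0.0019  0.0015 -1.    ] F [-0.8047  0.2084  0.3537] T [-0.0226 -0.1318 -0.0036] gap 0.0939 j [-39.1225  14.4417  68.4635   0.0004  97.2343 -56.5843]
red 1202 [321.4592 124.4243] ((321.5, 124.0), (28.0, 49.0), 90.0) [ 0.4952 -0.2792  0.068 ]
line 154 [321.3052 124.9805] ((321.5, 125.0), (4.0, 31.0), 90.0) [ 0.4953 -0.2798  0.068 ]
proj (np.float64(321.6051587526849), np.float64(125.2215390454789))
```

View pics/w5.png

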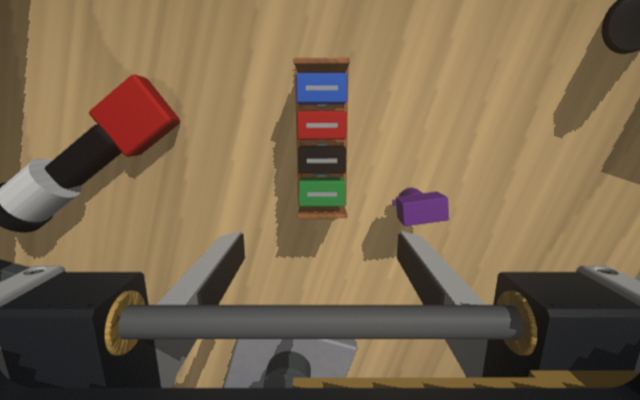

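```bash
python3 - <<'E'
from h import *
from station import ctrl
s=ctrl.read_state(); delta(s,[0.4954,-0.2798,0.036],17.4)
E
```

```text
shift mm [ 70.1995   0.156  163.201 ] turn u [-0.0079 -0.0122  0.0165] rows>= 2.842536393939412 0.012326953906867376
```

Call:
servo_tool([
  [40,0,10,0,0,0,-1],
  [70,0,40,0,0,0,-1],
  [70,0,100,0,0,0,-0.6],
  [70,0,145,0,0,0,-0.6],
  [70,0,163,0,0,0,-0.6],
  [70,0,163,0,0,0,-0.6],
  [70,0,163,0,0,0,1],
  [70,0,163,0,0,0,1],
  [70,0,163,0,0,0,1],
  [70,0,163,0,0,0,1],
], force=35)

```text
time: 9.85
ee_pos: [0.4964, -0.2816, 0.0384]
eef_rot: [0.001, 0.591, 0.807, 0.0]
contact_force: [-0.8, -0.3, 3.5]
finger_gap: 0.0481
```

```bash
python3 - <<'E'
from h import *
from station import ctrl
s=ctrl.read_state(); show(s); delta(s,[0.647,-0.0035,0.15],17.4)
E
```

```text
t 9.85 tcp [ 0.4964 -0.2816  0.0384] phi 17.54 z [ 0.0022 -0.0016 -1.    ] F [-0.8347 -0.322   3.4836] T [ 0.0458 -0.1773  0.04  ] gap 0.0481 j [-35.2592  12.6964  89.2028   0.0003  77.9453 -52.8034]
shift mm [ 219.5667  227.6011 -111.702 ] turn u [0.0157 0.0206 0.024 ] rows>= 5.366304120585781 0.01981938423687435
```

Call:
servo_tool([
  [0,0,-40,0,0,0,1],
  [0,0,-90,0,0,0,1],
  [15,15,-111,0,0,0,1],
  [50,52,-111,0,0,-0.5,1],
  [90,93,-111,0,0,-1,1],
  [130,134,-111,0,0,-1.5,1],
  [170,176,-111,0,0,-2,1],
  [205,212,-111,0,0,-2.5,1],
  [220,228,-100,0,0,-2.5,1],
  [220,228,-60,0,0,-2.5,1],
  [220,228,-60,0,0,-2.5,1],
  [220,228,-60,0,0,-2.5,1],
])

```text
time: 11.35
ee_pos: [0.6466, -0.0035, 0.0974]
eef_rot: [0.0, 0.481, 0.877, -0.0]
contact_force: [0.5, 0.2, -0.9]
finger_gap: 0.048
```

```bash
python3 look.py w6; python3 - <<'E'
from h import *
from station import ctrl
s=ctrl.read_state(); delta(s,[0.647,-0.0035,0.040],32.5)
im=ctrl.read_camera("side")[...,::-1].copy(); crop(im,300,120,460,330,3,"pics/s6.png")
E
```

```text
t 11.35 tcp [ 0.6466 -0.0035  0.0974] phi 32.46 z [-0.0001 -0.0004 -1.    ] F [ 0.5054  0.1884 -0.9242] T [-0.0027 -0.1574  0.0374] gap 0.0480 j [ -5.3194  19.5908  73.513   -0.023   86.9024 -37.7802]
shift mm [ 0.2321 -0.29   58.4591] turn u [ 0.0133  0.0143 -0.0054] rows>= 0.9353643776237286 0.011383988935623866
```

View pics/s6.png

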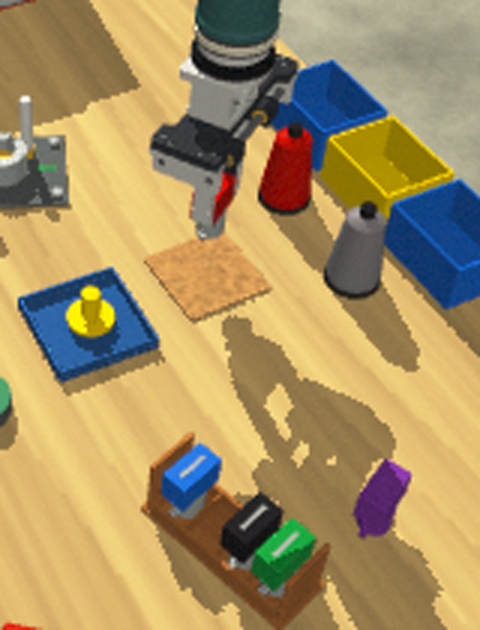

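Call:
servo_tool([
  [0,0,35,0,0,0,1],
  [0,0,50,0,0,0,1],
  [0,0,57,0,0,0,1],
  [0,0,58.5,0,0,0,1],
  [0,0,58.5,0,0,0,1],
  [0,0,58.5,0,0,0,-0.4],
  [0,0,58.5,0,0,0,-0.4],
  [0,0,58.5,0,0,0,-0.4],
  [0,0,30,0,0,0,-0.6],
  [-10,0,-20,0,0,0,-1],
  [-30,0,-70,0,0,0,-1],
  [-60,0,-100,0,0,-1.5,-1],
  [-60,0,-100,0,0,-3,-1],
  [-60,0,-100,0,0,-3,-1],
])

```text
time: 13.2
ee_pos: [0.6791, -0.0534, 0.1973]
eef_rot: [0.0, 0.339, 0.941, 0.0]
contact_force: [0.9, -0.0, -0.1]
finger_gap: 0.094
```

```bash
python3 look.py w7; python3 - <<'E'
from h import *
from station import ctrl
im=ctrl.read_camera("side")[...,::-1].copy(); crop(im,300,120,460,330,3,"pics/s7.png")
E
```

```text
t 13.20 tcp [ 0.6791 -0.0534  0.1973] phi 50.41 z [ 0.0007 -0.0001 -1.    ] F [ 0.8963 -0.0156 -0.0721] T [-0.0482 -0.1119 -0.023 ] gap 0.0940 j [ -9.2665  22.1402  58.7753   0.0033  99.0464 -59.6795]
```

View pics/w7.png

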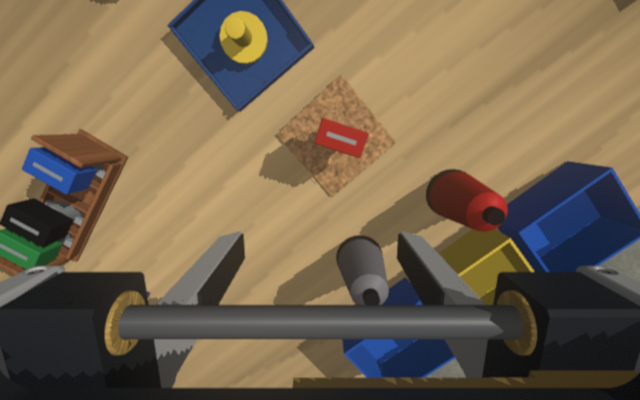

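View pics/s7.png

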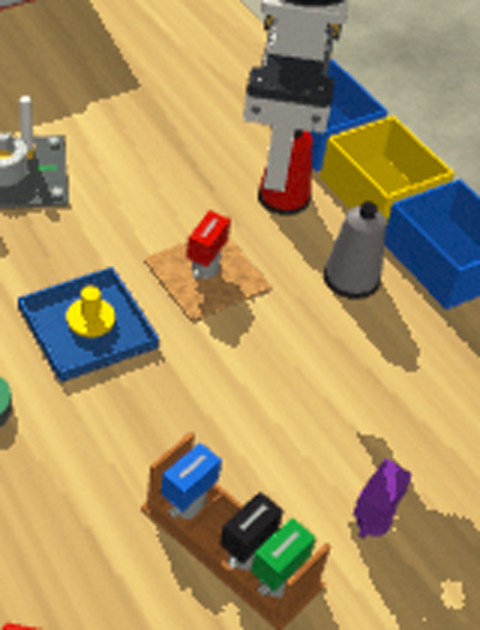

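```bash
cat > meas.py <<'E'
import sys,pickle
from h import *
n=sys.argv[1]; u,v=int(sys.argv[2]),int(sys.argv[3]); z=float(sys.argv[4])
im=cv2.imread(f"pics/{n}.png"); m,s=pickle.load(open(f"pics/{n}.pkl","rb"))
for t in blobs(im,lambda h,s,v:(s<110)&(v>110),15,(u-22,v-18,u+22,v+18))[:2]:
    ys,xs=np.nonzero(t[3]); P=np.array([onz(m,a,b,z)[:2] for a,b in zip(xs,ys)]); c=P.mean(0); w,V=np.linalg.eigh(np.cov(P.T)); d=V[:,1]; L=(P-c)@d
    print("line",t[0],t[1],c,"ang",np.degrees(np.arctan2(d[1],d[0])),"len",np.ptp(L))
for t in blobs(im,lambda h,s,v:((h<8)|(h>172))&(s>150)&(v>90),100,(u-50,v-50,u+50,v+50))[:2]: print("red",t[0],t[1],t[2],onz(m,*t[1],z))
E
python3 meas.py w7 342 138 0.068; python3 - <<'E'
from h import *
from station import ctrl
s=ctrl.read_state(); delta(s,[0.647,-0.0035,0.13],122.5)
E
```

```text
line 155 [341.2129 137.9032] [ 0.6458 -0.0017] ang -147.38555356705936 len 0.030015900740696717
red 1108 [340.9368 137.5641] ((341.0500183105469, 137.85000610351562), (48.69908142089844, 26.87936019897461), 18.434946060180664) [ 0.6454 -0.0017  0.068 ]
shift mm [55.6763 17.9607 66.3033] turn u [  0.0017  -0.0132 -12.013 ] rows>= 1.4147617677045394 6.736262745305633
```

```bash
python3 - <<'E'
from h import *
from station import ctrl
s=ctrl.read_state(); delta(s,[0.6458,-0.0017,0.036],122.55)
E
```

```text
shift mm [ 57.6409  18.6421 160.3052] turn u [  0.0017  -0.0132 -12.0213] rows>= 2.7419231249484604 6.740935639656949
```

Call:
servo_tool([
  [10,3,10,0,0,-1.7,-1],
  [20,6,20,0,0,-3.4,-1],
  [30,9,30,0,0,-5.1,-1],
  [40,12,40,0,0,-6.8,-1],
  [50,16,50,0,0,-8.5,-1],
  [57.5,18.5,60,0,0,-10.2,-1],
  [57.5,18.5,65,0,0,-12,-0.5],
  [57.5,18.5,75,0,0,-12,-0.3],
  [57.5,18.5,120,0,0,-12,-0.3],
  [57.5,18.5,150,0,0,-12,-0.3],
  [57.5,18.5,160,0,0,-12,-0.3],
  [57.5,18.5,160,0,0,-12,-0.3],
  [57.5,18.5,160,0,0,-12,1],
  [57.5,18.5,160,0,0,-12,1],
  [57.5,18.5,160,0,0,-12,1],
  [57.5,18.5,160,0,0,-12,1],
], force=50)

```text
time: 15.3
ee_pos: [0.6464, -0.0016, 0.0379]
eef_rot: [0.0, -0.28, 0.96, 0.001]
contact_force: [-0.7, 1.7, 1.5]
finger_gap: 0.0255
```

```bash
python3 - <<'E'
from h import *
from station import ctrl
s=ctrl.read_state(); show(s); delta(s,[0.513,0.239,0.15],122.5)
a=np.radians(32.5);delta(s,[0.513+0.1*np.cos(np.radians(32.5)),0.239+0.1*np.sin(a),0.2],122.5)
E
```

```text
t 15.30 tcp [ 0.6464 -0.0016  0.0379] phi 122.55 z [ 0.0005  0.0014 -1.    ] F [-0.6597  1.6895  1.4629] T [0.4007 0.1138 0.0585] gap 0.0255 j [  -5.2074   21.8424   77.5398    0.0833   80.599  -127.7659]
shift mm [ -17.1002  274.6574 -111.8227] turn u [0.0089 0.0109 0.0075] rows>= 4.7526577569795565 0.008928762944037355
shift mm [-117.157   274.6255 -161.7089] turn u [0.0089 0.0109 0.0075] rows>= 5.4328118097523825 0.008928762944037355
```

Call:
servo_tool([
  [0,0,-40,0,0,0,1],
  [0,0,-90,0,0,0,1],
  [-15,35,-130,0,0,0,1],
  [-35,82,-161,0,0,0,1],
  [-58,135,-161,0,0,0,1],
  [-80,188,-161,0,0,0,1],
  [-100,235,-161,0,0,0,1],
  [-112,264,-161,0,0,0,1],
  [-117,275,-161,0,0,0,1],
  [-117,275,-161,0,0,0,1],
  [-117,275,-161,0,0,0,1],
])

```text
time: 16.68
ee_pos: [0.5975, 0.2909, 0.1978]
eef_rot: [-0.0, -0.279, 0.96, -0.0]
contact_force: [-0.1, -0.3, -1.2]
finger_gap: 0.0258
```

```bash
python3 look.py w8
```

```text
t 16.68 tcp [0.5975 0.2909 0.1978] phi 122.45 z [-0.     -0.0009 -1.    ] F [-0.0798 -0.2754 -1.202 ] T [ 0.08   -0.087   0.0539] gap 0.0258 j [  21.1034   19.9389   61.6206   -0.0498   98.4608 -101.3509]
```

View pics/w8.png

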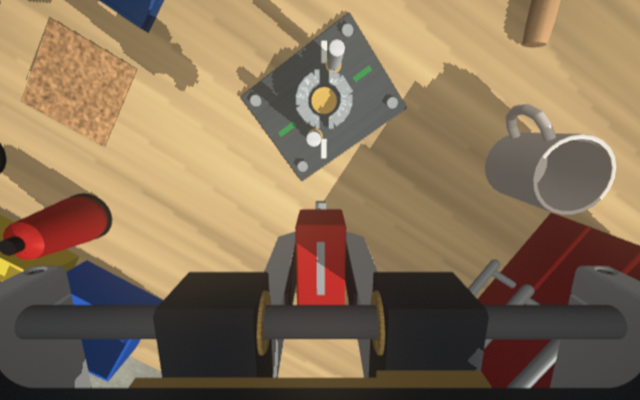

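```bash
python3 meas.py w8 320 268 0.2279; python3 - <<'E'
from h import *
import pickle
im=cv2.imread("pics/w8.png"); m,s=pickle.load(open("pics/w8.pkl","rb"))
g=blobs(im,lambda h,s,v:(h>45)&(h<85)&(s>90)&(v>40),8,(235,10,415,185))
P=[onz(m,*b[1],0.007) for b in g[:2]]
c=(P[0]+P[1])/2; d=P[0]-P[1]; a=np.degrees(np.arctan2(d[1],d[0])); print("axis",c,"ang",a,np.linalg.norm(d))
for b in blobs(im,lambda h,s,v:(s<40)&(v>170),8,(235,10,415,185))[:6]: print("white",b[0],b[1],b[2])
for b in blobs(im,lambda h,s,v:(h>12)&(h<28)&(s>110)&(v>150),20,(300,80,345,120))[:2]: print("plunger",b[0],b[1],onz(m,*b[1],.026))
c=np.array([.513,.2391]);a=-22.5
for sgn in (1,-1):
  for (r,z,o,n) in [(39,.09,40,"pillar"),(52,.007,55,"entry"),(52,.007,0,"lock")]:
    t=np.radians(a+o); p=c[:2]+sgn*r/1000*np.array([np.cos(t),np.sin(t)]); print(n,sgn,proj(m,[*p,z]))
crop(im,235,5,415,290,2.1,"pics/w8c.png")
print(np.array(m["extrinsics"])[:3,3])
E
```

```text
line 288 [320.5 267.5] [0.5973 0.2888] ang -147.58787519662096 len 0.019652909875713127
red 3745 [320.4435 259.9514] ((320.5, 261.0), (86.0, 49.0), 90.0) [0.5937 0.2865 0.2279]
axis [0.5132 0.2394 0.007 ] ang 157.4987334768612 0.10377950502914347
white 641 [340.5164  98.7754] ((340.27215576171875, 98.70791625976562), (21.718488693237305, 57.00837326049805), 1.2188751697540283)
white 638 [307.1959  97.9734] ((306.9999694824219, 98.49998474121094), (56.99999237060547, 21.999996185302734), 90.0)
white 284 [317.5141 142.507 ] ((318.99407958984375, 143.17222595214844), (28.51115608215332, 15.937005043029785), 46.97493362426758)
white 235 [337.0723  49.4723] ((337.0, 54.5), (29.0, 14.0), 90.0)
white 82 [347.1585  29.6585] ((347.5, 30.0), (9.0, 10.0), 0.0)
white 71 [255.0986 100.0986] ((255.0, 100.0), (8.0, 8.0), 90.0)
plunger 498 [322.996   99.7289] [0.513  0.2385 0.026 ]
pillar 1 (np.float64(312.8633406044539), np.float64(138.43424974524572))
entry 1 (np.float64(323.2838913654686), np.float64(148.22801083971694))
lock 1 (np.float64(286.291581218238), np.float64(128.7523087707322))
pillar -1 (np.float64(336.2395409953275), np.float64(46.663761662645214))
entry -1 (np.float64(323.3473932364848), np.float64(51.15792799649549))
lock -1 (np.float64(361.92053746130273), np.float64(72.9951071931552))
[0.5375 0.2509 0.3758]
```

View pics/w8c.png

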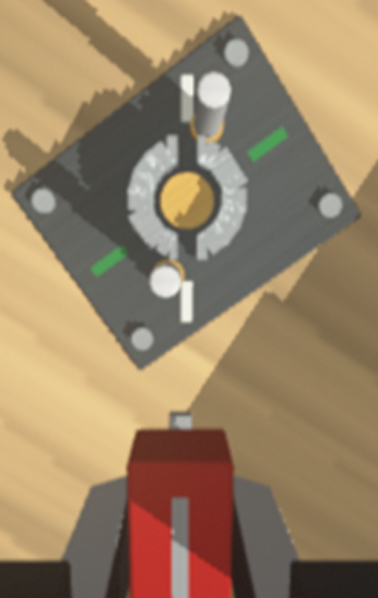

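```bash
python3 - <<'E'
from h import *
import pickle
for n in ["w1","w2","w3","w4","w5","w6","w7","w8"]:
    m,s=pickle.load(open(f"pics/{n}.pkl","rb")); Rm=rot(s["eef_rot"]).as_matrix()
    E=np.array(m["extrinsics"]); print(n,Rm.T@(E[:3,3]-s["ee_pos"])*1000, R.from_matrix(Rm.T@E[:3,:3]).as_euler('xyz',degrees=True))
im=cv2.imread("pics/w8.png"); m,s=pickle.load(open("pics/w8.pkl","rb"))
M=blobs(im,lambda h,s,v:((h<8)|(h>172))&(s>150)&(v>60),100,(280,200,360,310))
t=M[0]; ys,xs=np.nonzero(t[3]); print(xs.min(),xs.max(),ys.min(),ys.max())
for v in range(205,305,6):
    r=xs[ys==v]; print(v,(r.min(),r.max(), (r.min()+r.max())/2) if len(r) else None, im[v,320])
b=blobs(im,lambda h,s,v:(s<110)&(v>90),30,(312,236,329,305))[0]; ys,xs=np.nonzero(b[3]); print("line",b[0],b[1],ys.min(),ys.max())
P0=onz(m,b[1][0],ys.min()-.5,.2279);P1=onz(m,b[1][0],ys.max()+.5,.2279);print(P0,P1,(P0+P1)/2,np.linalg.norm(P1-P0))
E
```

```text
w1 [  71.399     1.8471 -177.9579] [165.5948  -0.0065  90.0363]
w2 [  71.4025    1.8556 -177.9923] [165.5975  -0.0032  90.0369]
w3 [  71.3881    1.8596 -177.9871] [165.597   -0.0065  90.0385]
w4 [  71.3717    1.859  -177.9875] [165.5971  -0.0039  90.0389]
w5 [  69.7129   -0.1708 -177.9823] [165.69    -0.0865  90.0374]
w6 [  69.8375   -0.6486 -177.9495] [165.7142  -0.0859  90.0345]
w7 [  70.1101   -1.154  -177.984 ] [165.7341  -0.0721  90.0371]
w8 [  72.2313   -1.7452 -177.9819] [165.7692   0.0274  90.039 ]
296 345 210 304
205 None [174 179 178]
211 (np.int64(301), np.int64(341), np.float64(321.0)) [34 46 95]
217 (np.int64(299), np.int64(342), np.float64(320.5)) [33 46 96]
223 (np.int64(297), np.int64(344), np.float64(320.5)) [34 45 98]
229 (np.int64(296), np.int64(345), np.float64(320.5)) [ 38  48 129]
235 (np.int64(296), np.int64(344), np.float64(320.0)) [ 37  47 129]
241 (np.int64(296), np.int64(345), np.float64(320.5)) [ 62  68 121]
247 (np.int64(296), np.int64(345), np.float64(320.5)) [111 114 116]
253 (np.int64(296), np.int64(345), np.float64(320.5)) [110 113 115]
259 (np.int64(296), np.int64(345), np.float64(320.5)) [109 112 114]
265 (np.int64(296), np.int64(345), np.float64(320.5)) [164 166 166]
271 (np.int64(296), np.int64(345), np.float64(320.5)) [171 173 173]
277 (np.int64(296), np.int64(345), np.float64(320.5)) [169 172 171]
283 (np.int64(296), np.int64(345), np.float64(320.5)) [169 172 170]
289 (np.int64(297), np.int64(344), np.float64(320.5)) [168 172 170]
295 (np.int64(297), np.int64(344), np.float64(320.5)) [ 85  89 186]
301 (np.int64(298), np.int64(344), np.float64(321.0)) [ 45  50 192]
line 424 [320.5 268. ] 242 294
[0.5852 0.2812 0.2279] [0.6103 0.2971 0.2279] [0.5978 0.2892 0.2279] 0.02979391892894234
```

```bash
python3 - <<'E'
from h import *
import pickle
A=[];y=[]
for n in ["w1","w2","w3","w4","w5","w6","w7","w8"]:
    m,s=pickle.load(open(f"pics/{n}.pkl","rb")); Rm=rot(s["eef_rot"]).as_matrix()
    o=(Rm.T@(np.array(m["extrinsics"])[:3,3]-s["ee_pos"])*1000)[:2]
    A.append(np.hstack([np.eye(2),Rm.T[:2,:2]])); y+=list(o)
A=np.vstack(A); x,r,_,_=np.linalg.lstsq(A,np.array(y),rcond=None); print("c",x[:2],"b",x[2:],"resid",np.array(y)-A@x)
E
```

```text
c [71.5678  0.0047] b [ 0.3801 -1.8211] resid [-0.0027 -0.0105 -0.0029 -0.0023  0.0055  0.0038 -0.0093  0.0034 -0.0037
  0.0085  0.0103  0.0036 -0.0043  0.0026  0.0071 -0.0091]
```

```bash
python3 - <<'E'
from h import *
import pickle
from scipy.optimize import least_squares
D=[]
for n in ["w1","w2","w3","w4","w5","w6","w7","w8"]:
    m,s=pickle.load(open(f"pics/{n}.pkl","rb")); D.append((rot(s["eef_rot"]),R.from_matrix(np.array(m["extrinsics"])[:3,:3])))
f=lambda x: np.concatenate([((R.from_rotvec(x[:3])*T*R.from_rotvec(x[3:])).inv()*C).as_rotvec() for T,C in D])
x0=np.r_[0,0,0,(D[0][0].inv()*D[0][1]).as_rotvec()]
r=least_squares(f,x0); d=R.from_rotvec(r.x[:3]); print("world rot bias deg",np.degrees(r.x[:3]),"res",np.degrees(np.abs(r.fun).max()))
b=np.array([.38,-1.82,0])/1000
def onzc(m,u,v,z):
    o,q=ray(m,u,v); o=o-b; q=d.inv().apply(q); return o+q*(z-o[2])/q[2]
for n,roi in [("w2",(235,15,405,195)),("w8",(235,10,415,185))]:
    im=cv2.imread(f"pics/{n}.png"); m,s=pickle.load(open(f"pics/{n}.pkl","rb"))
    g=blobs(im,lambda h,s,v:(h>45)&(h<85)&(s>90)&(v>40),8,roi)
    P=[onzc(m,*q[1],0.007) for q in g[:2]]; dd=P[0]-P[1]; print(n,(P[0]+P[1])/2,np.degrees(np.arctan2(dd[1],dd[0])))
print("anvil",onzc(m,320.5,268,.2279),s["ee_pos"])
E
```

```text
world rot bias deg [-0.0218  0.0853 -0.1962] res 0.003101323673222873
w2 [0.5132 0.2411 0.007 ] -22.317974300745618
w8 [0.5134 0.2412 0.007 ] 157.69118543927266
anvil [0.5972 0.2911 0.2279] [0.5975 0.2909 0.1978]
```

```bash
python3 - <<'E'
from h import *
from station import ctrl
s=ctrl.read_state(); delta(s,[0.5134,0.2411,0.076],122.7)
E
```

```text
shift mm [ 97.6554   3.1886 121.9529] turn u [-0.006  -0.0028 -0.0451] rows>= 2.5002660709648263 0.02555301906203467
```

Call:
servo_tool([
  [50,1.5,10,0,0,0,1],
  [85,3,20,0,0,0,1],
  [97.5,3,30,0,0,0,1],
  [97.5,3,70,0,0,0,1],
  [97.5,3,105,0,0,0,1],
  [97.5,3,121,0,0,0,1],
  [97.5,3,122,0,0,0,1],
  [97.5,3,122,0,0,0,1],
])

```text
time: 17.73
ee_pos: [0.5144, 0.2426, 0.0777]
eef_rot: [0.001, -0.28, 0.96, 0.0]
contact_force: [-0.3, 0.2, -1.6]
finger_gap: 0.0256
```

```bash
python3 look.py w9;  python3 - <<'E'
from h import *
from station import ctrl
s=ctrl.read_state(); delta(s,[0.5134,0.2411,0.060],122.7)
im=ctrl.read_camera("side")[...,::-1].copy(); crop(im,240,120,360,210,5,"pics/s9.png")
E
```

```text
t 17.73 tcp [0.5144 0.2426 0.0777] phi 122.52 z [ 0.0028  0.0008 -1.    ] F [-0.295   0.1832 -1.5935] T [ 0.1184 -0.138   0.0153] gap 0.0256 j [  19.5452   10.6187   86.9467   -0.0087   82.266  -102.9756]
shift mm [ 1.9611 -0.8239 17.9484] turn u [-0.0091  0.0329 -0.0279] rows>= 0.2891848836534581 0.024713608678200064
```

View pics/w9.png

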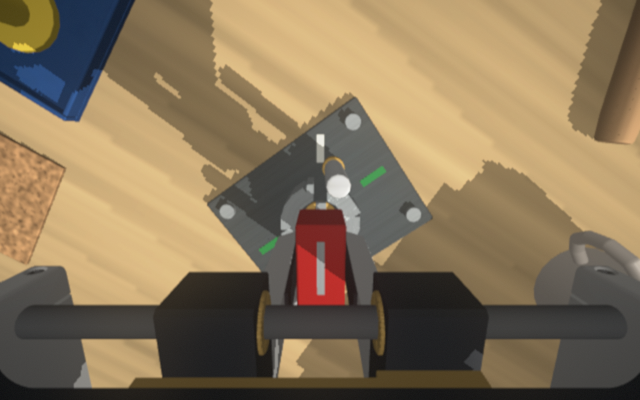

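View pics/s9.png

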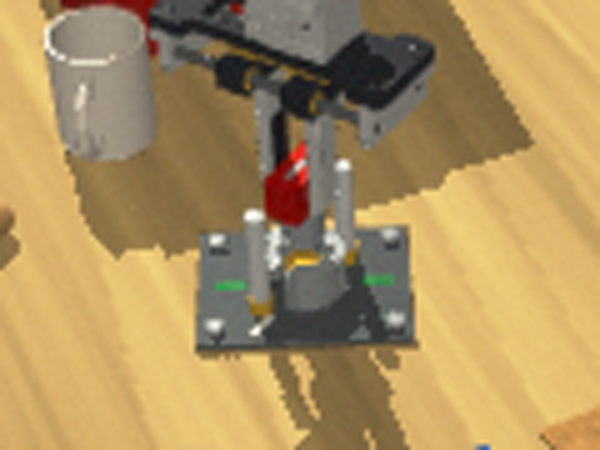

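Call:
servo_tool([
  [2,-0.8,0,0,0,0,1],
  [2,-0.8,0,0,0,0,1],
  [2,-0.8,0,0,0,0,1],
])

```text
time: 18.2
ee_pos: [0.512, 0.2408, 0.0762]
eef_rot: [0.0, -0.28, 0.96, -0.0]
contact_force: [0.7, -0.7, -1.9]
finger_gap: 0.0259
```

```bash
python3 - <<'E'
from h import *
from station import ctrl
s=ctrl.read_state(); show(s); delta(s,[0.5134,0.2411,0.060],122.7)
E
```

```text
t 18.20 tcp [0.512  0.2408 0.0762] phi 122.55 z [ 0.0004  0.0001 -1.    ] F [ 0.6594 -0.6986 -1.8949] T [ 0.1158 -0.1021  0.0321] gap 0.0259 j [  19.4552   10.4229   87.3511   -0.0047   82.2039 -103.0943]
shift mm [-1.3423 -0.5525 16.1767] turn u [-0.0016  0.0034 -0.025 ] rows>= 0.25986667138084346 0.014165067613046138
```

Call:
servo_tool([
  [-1.3,-0.5,0,0,0,0,1],
  [-1.3,-0.5,3,0,0,0,1],
  [-1.3,-0.5,6,0,0,0,1],
  [-1.3,-0.5,9,0,0,0,1],
  [-1.3,-0.5,12,0,0,0,1],
  [-1.3,-0.5,12,0,0,0,1],
  [-1.3,-0.5,12,0,0,0,1],
])

```text
time: 19.08
ee_pos: [0.5133, 0.2411, 0.064]
eef_rot: [0.0, -0.28, 0.96, -0.0]
contact_force: [-0.3, -0.2, -0.9]
finger_gap: 0.0257
```

```bash
python3 - <<'E'
from h import *
from station import ctrl
s=ctrl.read_state(); show(s); delta(s,[0.5134,0.2411,0.060],122.7)
E
```

```text
t 19.07 tcp [0.5133 0.2411 0.064 ] phi 122.55 z [ 0.0002 -0.     -1.    ] F [-0.3495 -0.1959 -0.938 ] T [ 0.059  -0.1535 -0.0162] gap 0.0257 j [  19.4319   11.1319   87.9717   -0.005    80.889  -103.1153]
shift mm [-0.0585 -0.0186  4.0071] turn u [-0.0011  0.001  -0.0253] rows>= 0.06412080762260344 0.014227699245438435
```

Call:
servo_tool([
  [0,0,2,0,0,0,1],
  [0,0,4,0,0,0,1],
  [0,0,6,0,0,0,1],
  [0,0,8,0,0,0,1],
  [0,0,8,0,0,0,1],
], force=60)

```text
time: 19.7
ee_pos: [0.5134, 0.2411, 0.0564]
eef_rot: [0.0, -0.28, 0.96, -0.0]
contact_force: [-2.9, -1.4, 2.9]
finger_gap: 0.0254
```

```bash
python3 - <<'E'
from h import *
from station import ctrl
s=ctrl.read_state(); show(s); delta(s,[0.5134,0.2411,0.047],122.7)
E
```

```text
t 19.70 tcp [0.5134 0.2411 0.0564] phi 122.55 z [ 0.0004  0.     -1.    ] F [-2.8857 -1.3865  2.8721] T [-0.0037  0.1698  0.0689] gap 0.0254 j [  19.433    11.4796   88.4782   -0.0054   80.0204 -103.1152]
shift mm [-0.0103 -0.0147  9.3731] turn u [-0.0017  0.0033 -0.0251] rows>= 0.14997063177465247 0.014254857221941246
```

Call:
servo_tool([
  [0.4,0,2,0,0,0,1],
  [0.6,0,4,0,0,0,1],
  [0.6,0,6,0,0,0,1],
  [0.6,0,8,0,0,0,1],
  [0.6,0,9.4,0,0,0,1],
  [0.6,0,9.4,0,0,0,1],
  [0.6,0,9.4,0,0,0,1],
])

```text
time: 20.58
ee_pos: [0.5134, 0.2411, 0.0477]
eef_rot: [0.001, -0.28, 0.96, 0.0]
contact_force: [-1.5, -0.3, 7.2]
finger_gap: 0.0257
```

```bash
python3 look.py w10; python3 - <<'E'
from h import *
from station import ctrl
s=ctrl.read_state(); delta(s,[0.5134,0.2411,0.047],122.7)
im=ctrl.read_camera("side")[...,::-1].copy(); crop(im,240,120,360,210,5,"pics/s10.png")
E
```

```text
t 20.57 tcp [0.5134 0.2411 0.0477] phi 122.55 z [ 0.0016  0.0007 -1.    ] F [-1.5346 -0.328   7.2052] T [0.0009 0.2657 0.0226] gap 0.0257 j [  19.4223   11.8329   89.1054    0.008    78.96   -103.1312]
shift mm [-0.0573 -0.0038  0.7285] turn u [-0.0027  0.0168 -0.0251] rows>= 0.011692983756311047 0.01700565620744219
```

View pics/s10.png

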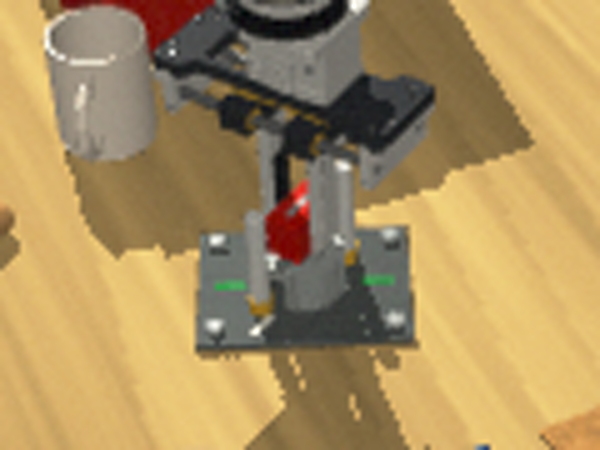

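View pics/w10.png

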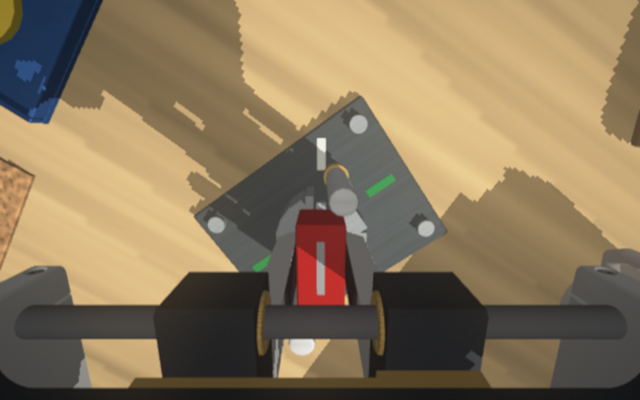

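Call:
servo_tool([
  [0,0,1,0,0,0,1],
  [0,0,1,0,0,1,1],
  [0,0,1,0,0,2,1],
  [0,0,1,0,0,3,1],
  [0,0,1,0,0,4,1],
  [0,0,1,0,0,4,1],
])

```text
time: 21.42
ee_pos: [0.5143, 0.2411, 0.0472]
eef_rot: [0.002, -0.074, 0.997, 0.0]
contact_force: [0.3, 0.3, 7.9]
finger_gap: 0.0255
```

```bash
python3 - <<'E'
from h import *
from station import ctrl
s=ctrl.read_state(); show(s); delta(s,[0.5134,0.2411,0.0468],67.7)
E
```

```text
t 21.43 tcp [0.5143 0.2411 0.0472] phi 98.51 z [ 0.004  0.001 -1.   ] F [0.3118 0.2659 7.8991] T [ 0.0433 -0.0478 -0.0104] gap 0.0255 j [ 19.4136  11.8724  89.1186  -0.0207  78.7725 -79.0954]
shift mm [0.9432 0.0934 0.4172] turn u [0.0146 0.0373 5.1355] rows>= 0.016569308027817732 2.8798003633070897
```

Call:
servo_tool([
  [0.5,0,0.3,0,0,1,1],
  [0.5,0,0.3,0,0,2,1],
  [0.5,0,0.3,0,0,3,1],
  [0.5,0,0.3,0,0,4,1],
  [0.5,0,0.3,0,0,4.6,1],
  [0.5,0,0.3,0,0,5.1,1],
  [0.5,0,0.3,0,0,5.1,1],
])

```text
time: 22.3
ee_pos: [0.5143, 0.241, 0.0471]
eef_rot: [0.002, 0.191, 0.982, 0.001]
contact_force: [-0.1, -0.7, 8.1]
finger_gap: 0.0253
```

```bash
python3 look.py w11; python3 - <<'E'
from h import *
from station import ctrl
s=ctrl.read_state(); delta(s,[0.5134,0.2411,0.047],67.7)
E
```

```text
t 22.30 tcp [0.5143 0.241  0.0471] phi 67.93 z [ 0.005   0.0009 -1.    ] F [-0.0562 -0.7033  8.0819] T [-0.0948 -0.1412 -0.0374] gap 0.0253 j [ 19.415   11.8283  89.1847  -0.0498  78.6982 -48.5043]
shift mm [ 0.8766 -0.2001  0.1015] turn u [0.026  0.0407 0.0399] rows>= 0.01447742727200796 0.035118910770528006
```

View pics/w11.png

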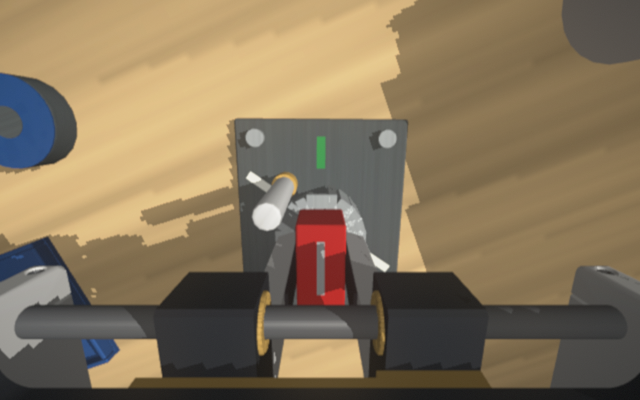

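Call:
servo_tool([
  [0.5,0,0,0,0,0.3,1],
  [0.5,0,0,0,0,0.3,1],
  [0.5,0,-2,0,0,0.15,1],
  [0.5,0,-4,0,0,0.1,1],
  [0.5,0,-6,0,0,0.1,1],
  [0.5,0,-6,0,0,0.1,1],
  [0.5,0,-6,0,0,0.1,1],
])

```text
time: 23.22
ee_pos: [0.5139, 0.2411, 0.0523]
eef_rot: [0.002, 0.196, 0.981, 0.001]
contact_force: [3.5, 0.0, 5.1]
finger_gap: 0.0258
```

```bash
python3 - <<'E'
from h import *
from station import ctrl
s=ctrl.read_state(); show(s)
E
```

```text
t 23.23 tcp [0.5139 0.2411 0.0523] phi 67.34 z [ 0.0049  0.0008 -1.    ] F [3.517  0.039  5.1035] T [ 0.0432 -1.0737  0.0074] gap 0.0258 j [ 19.4438  11.5383  88.903   -0.0508  79.2775 -47.8874]
```

Call:
servo_tool([
  [0,0,-1,0,0,0,0.3],
  [0,0,-1,0,0,0,0],
  [0,0,-1,0,0,0,-0.2],
  [0,0,-1,0,0,0,-0.2],
  [0,0,-1,0,0,0,-0.2],
])

```text
time: 23.85
ee_pos: [0.5112, 0.2408, 0.0516]
eef_rot: [-0.001, 0.196, 0.981, -0.0]
contact_force: [0.4, 1.1, 0.0]
finger_gap: 0.0563
```

```bash
python3 look.py w12
```

```text
t 23.85 tcp [0.5112 0.2408 0.0516] phi 67.36 z [-0.0015 -0.0004 -1.    ] F [0.3548 1.1307 0.0273] T [ 0.0043 -0.1139  0.0046] gap 0.0563 j [ 19.4745  11.5376  88.9922   0.0079  79.5598 -47.888 ]
```

View pics/w12.png

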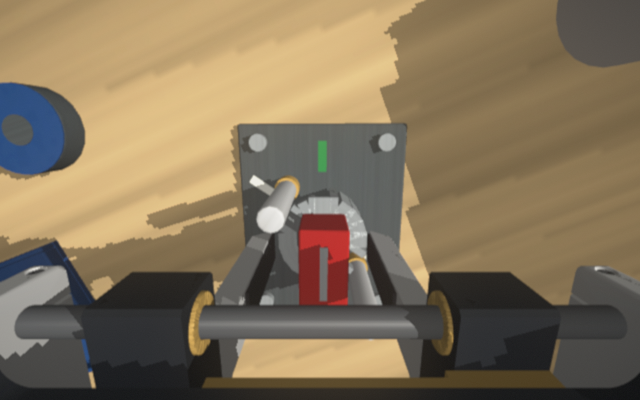

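Call:
servo_tool([
  [0,0,-20,0,0,0,-0.2],
  [0,0,-60,0,0,0,-0.2],
  [0,0,-110,0,0,0,-0.5],
  [-40,0,-145,0,0,0,-1],
  [-80,0,-150,0,0,0,-1],
  [-80,0,-150,0,0,0,-1],
  [-80,0,-150,0,0,0,-1],
  [-80,0,-150,0,0,0,-1],
])

```text
time: 24.9
ee_pos: [0.5845, 0.2106, 0.2017]
eef_rot: [-0.001, 0.196, 0.981, -0.0]
contact_force: [0.3, 0.1, 0.3]
finger_gap: 0.094
```

```bash
python3 look.py w13; python3 - <<'E'
from h import *
from station import ctrl
im=ctrl.read_camera("side")[...,::-1].copy(); crop(im,240,120,460,330,2.8,"pics/s13.png")
t=ctrl.read_camera("top")[...,::-1].copy(); cv2.imwrite("pics/t13.png",t)
E
```

```text
t 24.90 tcp [0.5845 0.2106 0.2017] phi 67.40 z [-0.0015 -0.0002 -1.    ] F [0.3209 0.1031 0.3028] T [ 0.0062 -0.0683  0.033 ] gap 0.0940 j [ 14.5765  14.2587  68.3346   0.0121  97.4896 -52.8261]
```

View pics/w13.png

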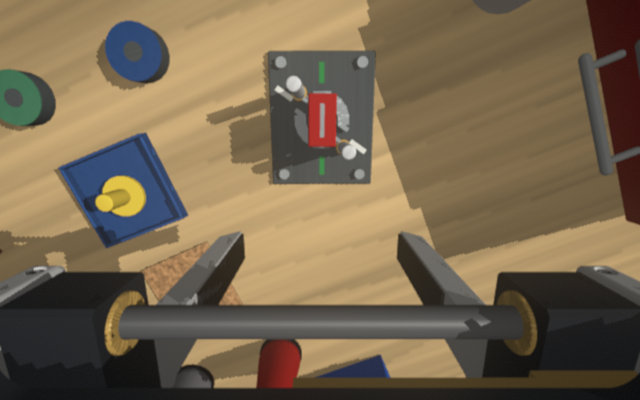

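View pics/s13.png

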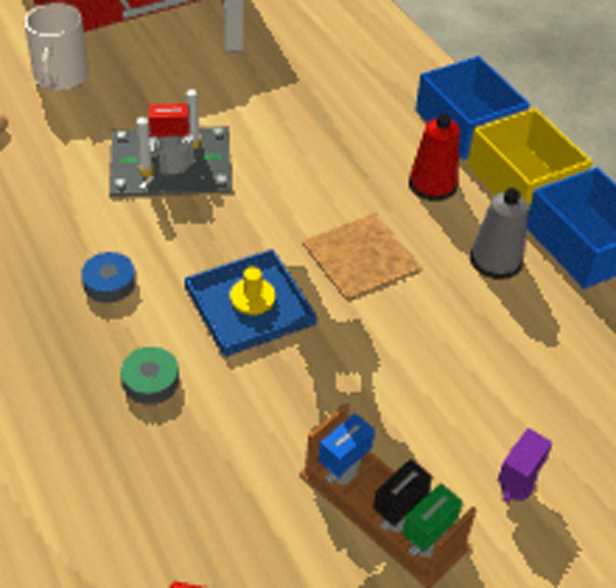

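```bash
python3 meas.py w13 322 120 0.084; python3 - <<'E'
from h import *
import pickle
from station import ctrl
im=cv2.imread("pics/w13.png"); m,s=pickle.load(open("pics/w13.pkl","rb"))
g=blobs(im,lambda h,s,v:(h>45)&(h<85)&(s>90)&(v>40),8,(270,45,375,190))
P=[onz(m,*q[1],0.007) for q in g[:2]]; dd=P[0]-P[1]; print("green",(P[0]+P[1])/2,np.degrees(np.arctan2(dd[1],dd[0])),np.linalg.norm(dd))
# side view: top face line & pillar tops calibrate
im=ctrl.read_camera("side")[...,::-1].copy(); ms=ctrl.camera_model("side")
for b in blobs(im,lambda h,s,v:((h<8)|(h>172))&(s>130)&(v>60),20,(280,140,325,190))[:2]: print("red side",b[0],b[1],b[2]); ys,xs=np.nonzero(b[3]); print(xs.min(),xs.max(),ys.min(),ys.max())
for z in (.016,.020,.026):
    a=np.radians(-22.4); X=np.array([np.cos(a),np.sin(a)]);Y=np.array([-X[1],X[0]]); c=np.array([.5133,.2411])
    pts=np.array([proj(ms,[*(c+sx*.024*X+sy*.013*Y),z+h]) for sx in(1,-1) for sy in (1,-1) for h in (.032,.064)]); hull=cv2.convexHull(pts.astype(np.float32)); M=cv2.moments(hull); print(z,"pred rows",pts[:,1].min(),pts[:,1].max(),"cols",pts[:,0].min(),pts[:,0].max(),"cen",M["m10"]/M["m00"],M["m01"]/M["m00"])
for sg in(1,-1):
    t=np.radians(-22.4+40); p=c+sg*.039*np.array([np.cos(t),np.sin(t)]); print("pillar pred",proj(ms,[*p,.09]))
for sg in(1,-1):
    p=c+sg*.052*X; print("lock pred",proj(ms,[*p,.007]))
for b in blobs(im,lambda h,s,v:(h>45)&(h<85)&(s>90)&(v>40),4,(270,155,330,195))[:2]: print("green side",b[0],b[1])
crop(im,270,140,340,200,10,"pics/s14.png")
E
```

```text
line 194 [339.8196 114.0309] [0.5157 0.2563] ang 161.72162448918672 len 0.02417216880931649
line 172 [321.9651 119.907 ] [0.5143 0.2393] ang 157.31696886038443 len 0.030090539592662675
red 1203 [322.0382 119.606 ] ((321.6503601074219, 119.98300170898438), (27.6944580078125, 52.489498138427734), 1.1457629203796387) [0.514  0.2395 0.084 ]
green [0.5128 0.2393 0.007 ] 157.71256264102163 0.10370273264206262
red side 160 [299.7   162.675] ((300.0, 162.5), (11.0, 14.0), 90.0)
293 307 157 168
0.016 pred rows 157.25218968750633 169.9261289834449 cols 292.42439696105936 307.0627215622136 cen 299.71113265845145 163.58196104106736
0.02 pred rows 156.32990462435586 169.03347202418556 cols 292.35138801361194 307.0228590143286 cen 299.6550516302582 162.67441357628638
0.026 pred rows 154.93891448871506 167.68718345201034 cols 292.2412666707762 306.9627394253171 cen 299.5704799546397 161.30565746723394
pillar pred (np.float64(308.1041217359738), np.float64(152.6583047298347))
pillar pred (np.float64(290.4518700806527), np.float64(162.73993606627562))
lock pred (np.float64(315.32964794624155), np.float64(175.5376989193675))
lock pred (np.float64(285.72079890262256), np.float64(176.68714169340353))
green side 13 [315.2308 175.5385]
green side 10 [285.9 176.6]
```

View pics/s14.png

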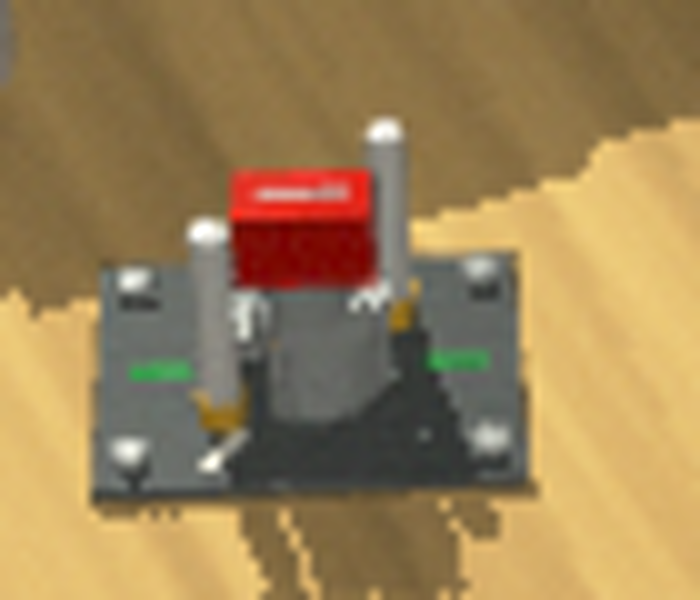

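```bash
python3 - <<'E'
from h import *
from station import ctrl
m=ctrl.camera_model("top"); a=cv2.imread("pics/top0.png"); t=cv2.imread("pics/t13.png")
for nm,f,roi in [("blue",lambda h,s,v:(h>100)&(h<130)&(s>110)&(v>60),(390,185,445,225)),("green",lambda h,s,v:(h>45)&(h<85)&(s>90)&(v>40),(390,185,445,225)),("black",lambda h,s,v:(v<55),(412,192,428,212)),
 ("wa",lambda h,s,v:(h>95)&(h<125)&(s>110),(285,230,320,255)),("cone",lambda h,s,v:((h<8)|(h>172))&(s>120)&(v>60),(290,100,330,140))]:
    p,q=[blobs(i,f,8,roi)[0] for i in (a,t)]; print(nm,p[0],p[1],q[0],q[1])
b=blobs(t,lambda h,s,v:(h>22)&(h<34)&(s>150)&(v>80),20,(305,180,360,230))[0]; d=blobs(a,lambda h,s,v:(h>95)&(h<125)&(s>110),8,(305,180,360,230))[0]
print("cap-dish",onz(m,*b[1],.02)-onz(m,*d[2][0],.01))
show(ctrl.read_state()); print(ctrl.close_job())
E
```

```text
blue 131 [402.0916 208.4733] 130 [402.0231 208.4923]
green 138 [431.6667 199.5   ] 137 [431.4964 199.6496]
black 130 [421.7615 202.3923] 151 [421.7152 202.2848]
wa 215 [300.186  242.3163] 222 [299.9324 242.4099]
cone 246 [308.6748 119.1626] 249 [308.7068 119.1566]
cap-dish [0.0031 0.0007 0.01  ]
t 25.10 tcp [0.585  0.2105 0.2023] phi 67.39 z [-0.0002 -0.0001 -1.    ] F [0.6336 0.2367 0.7758] T [ 0.0309 -0.1337 -0.0293] gap 0.0941 j [ 14.565   14.2565  68.2749  -0.002   97.4786 -52.8301]
the job is handed in; nothing more can be done
None
```

The dust cap stands upright in the blue dish, and the red anvil looks locked in the holder at the green marks. I handed the job in at 25.1 s; it reports no verdict.

**What I did:** I took the cap off by its knob and put it in the dish. I then took the red anvil by the ends of its head, stood it on the mat and gripped it again across its width. It went in at the white marks; I pushed it down about 12–13 mm, turned it 55° clockwise, let it rise and released it.

**Last checks:**
- **Anvil height:** in the side picture the head sits where an underside of 20 mm would put it, which is the locked height.
- **Anvil angle and position:** the head lies 0.4° off the line of the green marks. The top of the head measured about 1.5 mm off the axis, which fits the small rock the lock allows.
- **Cap:** it is about 3 mm from the dish's centre.
- **Other things:** in the top view, the blue, green and black anvils, weight_a and the red cone moved less than 0.3 pixel (about 1 mm). The other bystanders I did not measure; they were never approached.
- **Robot:** it is clear of everything, with the gripper open.

**What disagreed:**
- **Wrist camera:** its calibration was about 1.9 mm off the arm's own position, so I corrected for that before the fit.
- **Force while rising:** just before I let go there was a 3.5 N sideways force and about 1 N m of torque on the tool. Both dropped to near zero on release.

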